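Load the run-in spindle with a spacer stack and shut its guard

ROBOT

A 7-joint arm with a two-finger parallel gripper is mounted at the origin on the work surface. World frame = base frame: x ahead of the robot, y to its left, z up, the work surface at z = 0. Lengths are in m, angles in rad, forces in N, time in s.
With the tool pointing down it reaches from about 0.4 to 0.85 m from the base axis. Payload 10.4 kg.
Tool frame: the origin (TCP) lies at the very end of the fingers, on their centre line; the grasp point (between the pads) lies 19 mm behind it (manip.tcp_to_grasp is the distance from the TCP to the grasp point, in m); x points along the fingers, y is the direction in which the jaws open and shut, and the axes are right-handed (so a half turn about x gives the same grasp; the last joint's range is limited). The gripper opens to 85 mm and grips with 20 to 120 N. Pads are 22 mm wide; open, the fingers measure 114 mm over their backs; the gripper's body (76 mm by 85 mm) begins 54 mm behind the grasp point. The pads swing forward as they close: fully open they stand 13 mm farther back than shut.
Start: joints at [1.327, 0.332, -0.065, 1.46, 0.022, 1.35, -0.088], TCP at [0.137, -0.61, 0.231] pointing down, gripper open.
Joint ranges: [-2.6, 2.6], [-0.5, 2.12], [-1.47, 1.34], [0.16, 2.42], [-1.27, 4.41], [0.06, 2.06], [-2.6, 2.6]. Speed limits (rad/s): [2.22, 2.22, 2.79, 2.79, 3.14, 3.14, 3.14].

INTERFACE

Orientations are given as a unit quaternion [x, y, z, w].
In Python, from workcell import manip, cams, hand_in gives the robot as it stands.
- The arm moves only by the shell command python3 -m handwheel 'ROWS' [FORCE]. ROWS is text: rows parted by semicolons, each of 7 numbers parted by spaces: the shift along the tool's x, y, z in mm, then the turn, a rotation vector about the tool's x, y, z in rad, then the finger opening in mm, from 0 to 85.4. A call has 1 to 8 rows; each row shifts and turns the commanded pose from where the row before left it, along the tool's axes as they then stand; what a row does not reach is not made up. A row lasts 1/10 s, in which the tool goes at most 50 mm and 8.59 degrees, less where a joint would pass 70% of its speed; a pose out of reach is approached as far as the arm can. A call with a gripper value outside its range is refused whole. The fingers move at their own pace and stop on an object; FORCE is the grip in N (left out, the last holds). Time passes only in rows, so rows that do not move let the fingers close. It gives the time, the measured TCP pose, the force and the opening at its end, in the units of the state.
- manip.get_obs(): the state, without advancing time (a new reading comes with each control period).
- cams.camera(name): name is "scene" or "top" or "wrist"; returns a dict with "color" (480x640x3 uint8, blue, green, red), "depth" (480x640 float32, m along the optical axis (not along the pixel's ray), 0 where there is no reading), "camera_matrix" (3x3 intrinsics, pixels), "origin" and "attitude" of the camera in the world; the wrist camera has in their place "T_tool_cam" (4x4, takes a point from camera to tool coordinates, whose origin is the TCP and whose axes are the tool frame's). Camera axes: x right, y down, z forward; pixel columns grow to the right and rows downward; lengths in m; the calibration is good to about 2 mm. A picture is of the moment at which its call begins: read the wrist's pose just before it.
- hand_in(): hands the job in, once; it reports no verdict.
Trained networks look in the newest picture that a camera, given by its name, has taken for a name from the list of things; names that differ only in an ending like _2 or _b are one class to them, and where a whole thing is asked for, a point or a joint stands for the part that bears it (a point fixed in the world has none). Each returns a list of dicts, best first, with "conf" (0 to 1); they miss things now and then, are a little off and sometimes report something else, mostly with a low value. They report only what shows in the picture. A call takes as long as a camera call.
- cams.recognise(camera, thing): "box" ([left, top, width, height] in pixels, round what is visible of it).
- cams.outline_of(camera, thing): "region" (480x640 bool, what is visible of it) and "box" ([left, top, width, height] in pixels, round what is visible of it).
The state is a dict: "clock": time; "joint_pos": joint angles; "joint_velocities": joint speeds; "tau": joint torques, N m; "position": TCP position; "ee_rot": TCP orientation; "ft_force": force on the tool from outside, world axes, zero at the start; "torque": the same for the moment, N m; "grip_width": opening from 0.0 (shut) to 1.0 (fully open).
Only numpy, scipy, OpenCV 4.12 (cv2) and the standard library are available. Lean on these libraries where they do the work, as an engineer would, in place of code of your own. Each camera call takes 0.05 s, during which the arm holds its last target.

TASK

Get the run-in spindle ready for its next run: slide the clear guard fully open and thread all the spacers from the tray onto the spindle, the widest at the bottom and each next one narrower. Put the steel cap on top and press it firmly down until the sprung seat gives under the stack, then let go and slide the guard fully shut over it. Leave the other things on the tray and bench where they are.

Things in the scene. Friction and masses are not known exactly. Their poses are not given: they have to be found in the camera images.
- spacer62: black anodised aluminium spacer ring lying flat on the tray, outer diameter 62 mm, bore 24 mm, 10 mm thick; origin at its centre (half-way up its thickness), z along its axis, both faces alike; may be absent
- spacer56: blue anodised aluminium spacer ring lying flat on the tray, outer diameter 56 mm, bore 24 mm, 10 mm thick; origin at its centre (half-way up its thickness), z along its axis, both faces alike; may be absent
- spacer50: turquoise anodised aluminium spacer ring lying flat on the tray, outer diameter 50 mm, bore 24 mm, 10 mm thick; origin at its centre (half-way up its thickness), z along its axis, both faces alike; may be absent
- spacer44: orange anodised aluminium spacer ring lying flat on the tray, outer diameter 44 mm, bore 24 mm, 10 mm thick; origin at its centre (half-way up its thickness), z along its axis, both faces alike; may be absent
- spacer38: red anodised aluminium spacer ring lying flat on the tray, outer diameter 38 mm, bore 24 mm, 10 mm thick; origin at its centre (half-way up its thickness), z along its axis, both faces alike; may be absent
- cap: bright steel cap, an upturned cup with a closed flat top: outer diameter 36 mm, 30 mm tall, blind bore 24 mm wide and 26 mm deep open at the bottom; stands open side down on the tray; origin at the centre of its underside, z up
- tray: flat aluminium tray 330 mm (x) by 360 mm (y), floor 3 mm thick, rim 10 mm high over all and 3 mm thick; origin at the centre of its underside, fixed to the bench
- machine: grey run-in spindle unit fixed to the bench; origin on the spindle's axis at bench height, z up, its y axis runs along the guard rails, pointing to the side where the guard parks when open. Deck 240 mm (x) by 470 mm (y, from -140 to +330 mm), top 45 mm above the bench. A fixed end plate stands across the deck at y = -113 mm, its top 160 mm above the bench. Two rails 14 mm high run along y at x = -94 and +94 mm
- spindle_foot (a point): point on the spindle's axis at the top face of the brass seat (with the seat up), 60 mm above the bench, z up. The vertical steel spindle is fixed, 20 mm in diameter, and rises 53 mm above this point; the lowest spacer lies on the seat
- spindle_tip (a point): top of the spindle, 113 mm above the bench; the last 8 mm taper to 11 mm diameter
- seat (a joint): how far the round brass seat (66 mm wide) under the stack is pressed down, m: 0 up, 0.004 at its lower stop; sprung, it starts to give at about 6 N (the weight of the stack does not move it) and reaches the stop at about 12 N, and rises again when let go
- guard (a joint): travel of the clear guard along the machine's +y, m: 0 fully shut against the end plate (over the spindle), 0.2 fully open (spindle free); may start slightly open; slides with about 2 N of friction and stays where it is left. The guard is a clear hood 198 mm (x) by 180 mm (y), shut from y = -100 to +80 mm of the machine, top 157 mm above the bench, open below and at its end towards the end plate
- guard_handle (a point): middle of the red handle bar on top of the guard, 193 mm above the bench; bar 12 mm square, 100 mm long along the machine's x, with 30 mm free under it, on posts 43 mm either side of this point; at machine y = -10 mm when shut, moves with the guard
- hex_key: dark L-shaped hex key with a blue sleeve, 110 mm long along its y, lying on the tray's far side; leave alone; origin at the middle of its long arm
- pedal_a: turquoise platform pedal 100 by 95 by 17 mm; leave alone; origin under its centre
- pedal_b: turquoise platform pedal 100 by 95 by 17 mm; leave alone; origin under its centre
- screwdriver: screwdriver lying on the bench; leave alone; lies along its x
- grease_tin: white tin with a red lid, 48 mm wide, 50 mm tall; leave alone; origin under its centre
- screw_bin: grey open bin of black screws, 100 by 140 by 55 mm; leave alone; origin under its centre

How it is judged:
On the way, in this order (a step that is already met when the one before it is completed fails the run):
1. the guard is slid open (more than 150 mm of its 200 mm) (value of joint guard above 0.15 m), for 0.2 s.
2. with every spacer present on the spindle in size order and the cap on top, the cap is pressed so that the seat sinks more than 2 mm (horizontal distance between each of spacer62, spacer56, spacer50, spacer44, spacer38, cap and spindle_foot below 0.005 m and z of spacer62 in the frame of spindle_foot between -0.002 and 0.039 m and angle between the z axis of each of spacer62, spacer56, spacer50, spacer44, spacer38 and the z axis of spindle_foot, either way round below 0.12 rad and z of spacer62 in the frame of cap between -0.039 and -0.003 m and z of spacer56 in the frame of spindle_foot between -0.002 and 0.039 m and z of spacer56 in the frame of cap between -0.039 and -0.003 m and z of spacer50 in the frame of spindle_foot between -0.002 and 0.039 m and z of spacer50 in the frame of cap between -0.039 and -0.003 m and z of spacer44 in the frame of spindle_foot between -0.002 and 0.039 m and z of spacer44 in the frame of cap between -0.039 and -0.003 m and z of spacer38 in the frame of spindle_foot between -0.002 and 0.039 m and z of spacer38 in the frame of cap between -0.039 and -0.003 m and z of each of spacer56, spacer50, spacer44, spacer38 in the frame of spacer62 above 0.006 m and z of each of spacer50, spacer44, spacer38 in the frame of spacer56 above 0.006 m and z of each of spacer44, spacer38 in the frame of spacer50 above 0.006 m and z of spacer38 in the frame of spacer44 above 0.006 m and angle between cap's own z axis and vertical below 0.12 rad and z of cap in the frame of spindle_foot below 0.0435 m and value of joint seat above 0.002 m), for 0.1 s.
At the end, for the whole second after the job is handed in: All spacers present lie flat on the spindle, centred within 5 mm, widest at the bottom and each next one narrower; the cap stands upright on top of them, centred within 5 mm; all are at rest, the seat is up again, and the guard is shut to within 4 mm (horizontal distance between each of spacer62, spacer56, spacer50, spacer44, spacer38, cap and spindle_foot below 0.005 m and z of spacer62 in the frame of spindle_foot between -0.002 and 0.039 m and angle between the z axis of each of spacer62, spacer56, spacer50, spacer44, spacer38 and the z axis of spindle_foot, either way round below 0.12 rad and z of spacer62 in the frame of cap between -0.039 and -0.003 m and z of spacer56 in the frame of spindle_foot between -0.002 and 0.039 m and z of spacer56 in the frame of cap between -0.039 and -0.003 m and z of spacer50 in the frame of spindle_foot between -0.002 and 0.039 m and z of spacer50 in the frame of cap between -0.039 and -0.003 m and z of spacer44 in the frame of spindle_foot between -0.002 and 0.039 m and z of spacer44 in the frame of cap between -0.039 and -0.003 m and z of spacer38 in the frame of spindle_foot between -0.002 and 0.039 m and z of spacer38 in the frame of cap between -0.039 and -0.003 m and z of each of spacer56, spacer50, spacer44, spacer38 in the frame of spacer62 above 0.006 m and z of each of spacer50, spacer44, spacer38 in the frame of spacer56 above 0.006 m and z of each of spacer44, spacer38 in the frame of spacer50 above 0.006 m and z of spacer38 in the frame of spacer44 above 0.006 m and angle between cap's own z axis and vertical below 0.12 rad and z of cap in the frame of spindle_foot below 0.0435 m and linear speed of each of spacer62, spacer56, spacer50, spacer44, spacer38, cap below 0.03 m/s and value of joint guard below 0.004 m and value of joint seat below 0.001 m); the robot touches nothing.
It fails at once if a bystander is shoved or carried more than 5 cm (distance of any of hex_key, pedal_a, pedal_b, screwdriver, grease_tin, screw_bin from where it was at the start of the episode above 0.05 m).
Of spacer62, spacer56, spacer50, spacer44, spacer38 only 3 to 4 are there at a start; the rules pass over those that are not, and their reading is None.
At some moment in a run one of spacer62, spacer56, spacer50, spacer44, spacer38, cap may be knocked a few centimetres aside while the robot is not near it.
It also fails if it takes over 210 s, if anything falls off the work surface, if the arm or the gripper's body presses on something with over 40 N, if the wrist force passes 120 N, or if a joint passes its speed limit or range.

## Working session

There is one attempt and no reset: what is moved stays moved. The work goes in short steps, Python scripts to look and compute and a shell command to move; the robot and the scene stay as the last step left them, time stands still between calls to the robot, and variables do not carry over. Pictures are saved under pics/ and viewed, and the job is handed in when it is done.

```bash
ls; mkdir -p pics
cat > h.py <<'E'
import numpy as np, cv2
from scipy.spatial.transform import Rotation as R
from workcell import manip, cams, hand_in
def campose(name,c,obs=None):
    if 'T_tool_cam' in c:
        T=np.eye(4);T[:3,:3]=R.from_quat(obs['ee_rot']).as_matrix();T[:3,3]=obs['position']
        return T@np.array(c['T_tool_cam'])
    T=np.eye(4);a=np.array(c['attitude'],float)
    T[:3,:3]=a if a.shape==(3,3) else R.from_quat(a).as_matrix();T[:3,3]=c['origin'];return T
def pts(c,T,mask=None):
    K=np.array(c['camera_matrix']);d=c['depth']
    v,u=np.nonzero((d>0)&(mask if mask is not None else True)); z=d[v,u]
    P=np.c_[(u-K[0,2])/K[0,0]*z,(v-K[1,2])/K[1,1]*z,z]
    return P@T[:3,:3].T+T[:3,3]
def proj(c,T,X):
    K=np.array(c['camera_matrix']);X=(np.atleast_2d(X)-T[:3,3])@T[:3,:3];return (X@K.T)[:,:2]/X[:,2:]
E
python3 - <<'E'
from h import *
o=manip.get_obs();print({k:np.round(v,3) for k,v in o.items()})
for n in ['scene','top','wrist']:
    c=cams.camera(n);cv2.imwrite(f'pics/{n}0.png',c['color'])
    print(n,np.round(c['camera_matrix'],1).tolist(),{k:np.round(c[k],3).tolist() for k in ('origin','attitude','T_tool_cam') if k in c})
    for t in ['spacer62','spacer56','spacer50','spacer44','spacer38','cap','machine','guard','guard_handle','hex_key','tray','grease_tin']:
        r=cams.outline_of(n,t); T=campose(n,c,o)
        for q in r[:3]:
            p=pts(c,T,q['region']); print(t,round(q['conf'],2),np.round(q['box']),np.round(np.median(p,0),3) if len(p) else None)
E
```

```text
pics
{'clock': np.float64(0.0), 'joint_pos': array([ 1.327,  0.333, -0.065,  1.461,  0.022,  1.35 , -0.089]), 'joint_velocities': array([-0.001, -0.001, -0.   ,  0.   ,  0.001, -0.   , -0.   ]), 'tau': array([-0.0000e+00, -6.2546e+01,  4.9000e-02, -3.9161e+01,  1.6000e-02,
        1.0000e-02, -0.0000e+00]), 'position': array([ 0.137, -0.609,  0.231]), 'ee_rot': array([-0.703, -0.078,  0.703, -0.077]), 'ft_force': array([ 0.094, -0.69 , -0.824]), 'torque': array([0.005, 0.044, 0.01 ]), 'grip_width': np.float64(1.003)}
scene [[610.8, 0.0, 328.0], [0.0, 610.8, 243.0], [0.0, 0.0, 1.0]] {'origin': [1.484, -0.301, 1.218], 'attitude': [0.738, 0.566, -0.228, -0.286]}
spacer62 0.87 [207. 271.  21.  20.] [ 0.449 -0.34   0.013]
spacer62 0.86 [204. 316.  28.  25.] [ 0.585 -0.355  0.012]
spacer62 0.54 [255. 305.  20.  18.] [ 0.58  -0.241  0.013]
spacer56 0.87 [207. 271.  21.  20.] [ 0.449 -0.34   0.013]
spacer56 0.86 [204. 316.  28.  25.] [ 0.585 -0.355  0.012]
spacer56 0.54 [255. 305.  20.  18.] [ 0.58  -0.241  0.013]
spacer50 0.87 [207. 271.  21.  20.] [ 0.449 -0.34   0.013]
spacer50 0.86 [204.
[... 2105 characters left out ...]
achine 0.58 [ 97. 164. 180. 110.] [0.541 0.271 0.052]
guard 0.96 [161. 167.  88.  96.] [0.539 0.232 0.156]
guard 0.71 [457. 239.  45.  44.] [ 0.488 -0.516  0.011]
guard_handle 0.89 [168. 165.  83.  90.] [0.539 0.232 0.156]
hex_key 0.42 [369. 197.  39.   8.] [ 0.649 -0.217  0.011]
tray 0.64 [313. 178. 136. 126.] [ 0.528 -0.231  0.002]
tray 0.47 [ 94. 163. 186. 115.] [0.54  0.271 0.051]
grease_tin 0.57 [221. 137.  20.  20.] [0.757 0.21  0.045]
grease_tin 0.2 [344. 136.  42.  36.] [ 0.781 -0.191  0.012]
wrist [[389.5, 0.0, 319.6], [0.0, 389.5, 243.1], [0.0, 0.0, 1.0]] {'T_tool_cam': [[-0.001, -0.261, 0.965, -0.143], [1.0, -0.0, 0.001, 0.001], [-0.0, 0.965, 0.261, -0.066], [0.0, 0.0, 0.0, 1.0]]}
```

View pics/scene0.png

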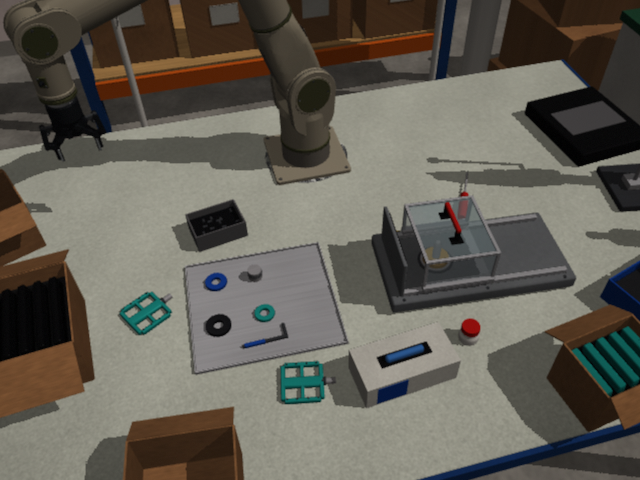

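View pics/top0.png

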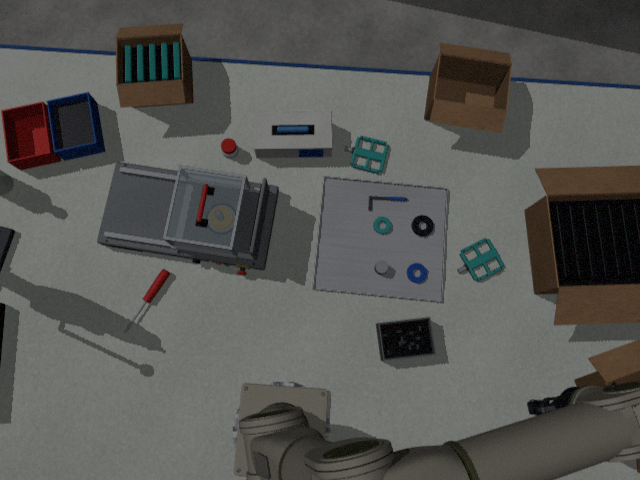

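View pics/wrist0.png

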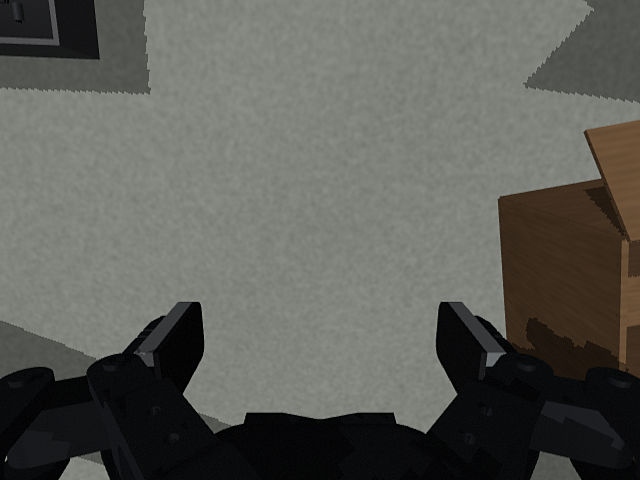

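Scene and top views show three spacers: black at (218,325), blue at (215,281) and turquoise at (264,313) in the scene picture. The cap is at (255,273), and the guard is nearly shut over the seat. Next I measure the machine and tray in both views.

```bash
cat >> h.py <<'E'
def show(o=None):
    o=o or manip.get_obs();M=R.from_quat(o['ee_rot']).as_matrix()
    print('t',round(float(o['clock']),2),'p',np.round(np.array(o['position'])*1e3,1),'x',np.round(M[:,0],3),'y',np.round(M[:,1],3),'z',np.round(M[:,2],3),'F',np.round(o['ft_force'],1),'w',round(float(o['grip_width'])*85.4,1));return o,M
E
python3 - <<'E'
from h import *
show()
for n in ['scene','top']:
    c=cams.camera(n);T=campose(n,c)
    hsv=cv2.cvtColor(c['color'],cv2.COLOR_BGR2HSV)
    red=((hsv[...,0]<8)|(hsv[...,0]>172))&(hsv[...,1]>150)&(hsv[...,2]>80)
    P=np.zeros((480,640,3));K=c['camera_matrix']
    p=pts(c,T);d=c['depth'];P[d>0]=p
    # handle
    m=red&(d>0)&(P[...,2]>0.17)
    q=P[m];print(n,'handle',len(q),np.round(q.mean(0),4),np.round(q.min(0),3),np.round(q.max(0),3))
    xy=q[:,:2]-q[:,:2].mean(0);print('dir',np.round(np.linalg.svd(xy,full_matrices=False)[2],3))
    # deck edges
    m=(np.abs(P[...,2]-0.045)<.004)&(P[...,1]>0.05)&(P[...,1]<.62)&(P[...,0]>.35)&(P[...,0]<.72)&(d>0)
    q=P[m][:,:2].astype(np.float32);print('deck',len(q),cv2.minAreaRect(q))
    m=(np.abs(P[...,2]-0.16)<.004)&(P[...,1]>0.0)&(P[...,1]<.5)&(P[...,0]>.35)&(P[...,0]<.75)&(d>0)
    q=P[m][:,:2].astype(np.float32);print('top',len(q),cv2.minAreaRect(q))
E
```

```text
t 1.95 p [ 136.9 -609.8  231.3] x [ 0. -0. -1.] y [ 0.219 -0.976  0.   ] z [-0.976 -0.219 -0.   ] F [-0.6 -0.1  0.7] w 85.4
scene handle 115 [0.5601 0.2347 0.199 ] [0.508 0.227 0.193] [0.607 0.244 0.204]
dir [[ 0.996 -0.086]
 [-0.086 -0.996]]
deck 5277 ((0.5647615194320679, 0.30266574025154114), (0.4715188443660736, 0.24729593098163605), 85.06062316894531)
top 3609 ((0.5549277663230896, 0.20806536078453064), (0.2362445592880249, 0.20889705419540405), 84.92350769042969)
top handle 125 [0.551  0.2351 0.1976] [0.505 0.228 0.19 ] [0.601 0.242 0.205]
dir [[-0.997  0.082]
 [-0.082 -0.997]]
deck 5135 ((0.5483654737472534, 0.30293092131614685), (0.468722939491272, 0.2565792202949524), 84.77101135253906)
top 2900 ((0.5486611127853394, 0.20739445090293884), (0.23480261862277985, 0.20177334547042847), 85.00950622558594)
```

```bash
python3 -m handwheel '-10 -14 -30 0 0 0 85;-10 -18 -42 0 0 0 85;-10 -18 -42 0 0 0 85;-10 -18 -42 0 0 0 85;-10 -18 -42 0 0 0 85;-10 -18 -42 0 0 0 85;-10 -18 -42 0 0 0 85;-10 -18 -42 0 0 0 85'; python3 -m handwheel '-10 -18 -42 0 0 0 85;-10 -18 -42 0 0 0 85;0 -18 -42 0 0 0 85;0 -14 -42 0 0 0 85; 0 0 -10 0.1 0 0 85; 0 0 0 0.1 0 0 85; 0 0 0 0.1 0 0 85; 0 0 0 0 0 0 85'
```

```text
clock: 2.85
position: [0.4236, -0.401, 0.312]
ee_rot: [0.703, 0.078, -0.703, 0.078]
ft_force: [0.2, -2.3, 0.2]
grip_width: 0.995
clock: 3.65
position: [0.5813, -0.2969, 0.3312]
ee_rot: [-0.706, 0.029, 0.707, 0.028]
ft_force: [-0.1, 0.5, -1.0]
grip_width: 0.999
```

```bash
cat >> h.py <<'E'
def wrist(name):
    o=manip.get_obs();c=cams.camera('wrist');cv2.imwrite(f'pics/{name}.png',c['color']);return c,campose('wrist',c,o),o
def xyz(c,T):
    P=np.full((480,640,3),np.nan);P[c['depth']>0]=pts(c,T);return P
E
python3 - <<'E'
from h import *
c,T,o=wrist('w1');show(o);print(T.round(3).tolist())
for t in ['spacer','spacer62','cap','hex_key']:
  try:
    for q in cams.outline_of('wrist',t)[:4]:
        p=pts(c,T,q['region']);print(t,round(q['conf'],2),np.round(q['box']),np.round(np.median(p,0),4))
  except Exception as e: print(t,e)
E
```

```text
t 3.65 p [ 581.3 -296.9  331.2] x [-0. -0. -1.] y [-0.081 -0.997  0.   ] z [-0.997  0.081  0.   ] F [-0.1  0.5 -1. ] w 85.3
[[-0.081, -0.962, -0.26, 0.647], [-0.997, 0.078, 0.02, -0.303], [0.001, 0.261, -0.965, 0.474], [0.0, 0.0, 0.0, 1.0]]
spacer 0.84 [348. 166.  46.  54.] [ 0.5828 -0.3558  0.013 ]
spacer 0.61 [340. 279.  48.  41.] [ 0.4462 -0.3436  0.0131]
spacer 0.57 [252. 180.  42.  48.] [ 0.5759 -0.241   0.0128]
spacer62 0.84 [348. 166.  46.  54.] [ 0.5828 -0.3558  0.013 ]
spacer62 0.61 [340. 279.  48.  41.] [ 0.4462 -0.3436  0.0131]
spacer62 0.57 [252. 180.  42.  48.] [ 0.5759 -0.241   0.0128]
cap 0.85 [271. 284.  28.  33.] [ 0.4556 -0.244   0.0327]
hex_key 0.9 [230. 128.  94.  45.] [ 0.6532 -0.24    0.0111]
```

View pics/w1.png

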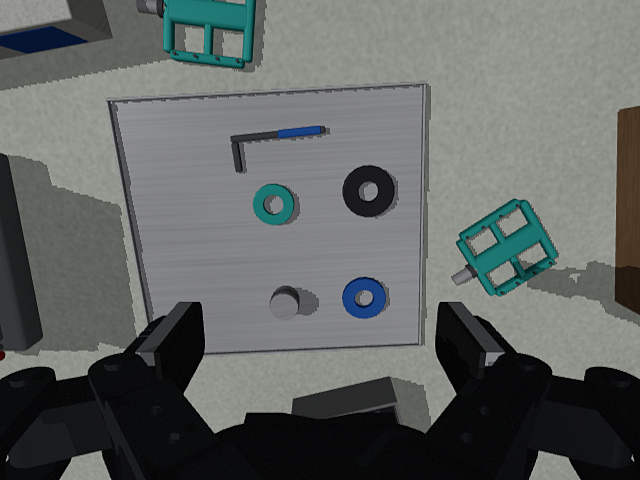

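Wrist view w1: black ring at (369,190), blue at (364,298), turquoise at (274,204), cap at (284,302). Next I move towards the machine, taking a second tray view on the way.

```bash
python3 -m handwheel '0 -25 0 0 0 0 85;0 -35 0 0 0 0 85;0 -35 0 0 0 0 85;0 -25 0 0 0 0 85; 0 0 0 0 0 0 85;0 0 0 0 0 0 85'
python3 - <<'E'
from h import *
c,T,o=wrist('w2');show(o)
for t in ['spacer62','cap','hex_key']:
    for q in cams.outline_of('wrist',t)[:4]:
        p=pts(c,T,q['region']);print(t,round(q['conf'],2),np.round(q['box']),np.round(np.median(p,0),4))
E
python3 -m handwheel '0 -40 0 0 0 0 85;0 -45 0 0 0 0 85;0 -45 0 0 0 0 85;0 -45 5 0 0 0 85;0 -45 5 0 0 0 85;0 -45 5 0 0 0 85;0 -45 5 0 0 0 85;0 -45 5 0 0 0 85'
python3 -m handwheel '0 -35 0 0 0 0 85;0 -20 0 0 0 0 85;0 0 0 0 0 0 85;0 0 0 0 0 0 85'
python3 - <<'E'
from h import *
c,T,o=wrist('w3');show(o)
P=xyz(c,T);hsv=cv2.cvtColor(c['color'],cv2.COLOR_BGR2HSV)
red=((hsv[...,0]<8)|(hsv[...,0]>172))&(hsv[...,1]>150)&(hsv[...,2]>60)
m=red&(P[...,2]>.185)&(P[...,2]<.21)
q=P[m];print('handle',len(q),np.median(q,0).round(4),q.min(0).round(3),q.max(0).round(3),cv2.minAreaRect(q[:,:2].astype(np.float32)))
for t in ['machine','guard','guard_handle']:
    for r in cams.recognise('wrist',t)[:2]: print(t,r)
E
```

```text
clock: 4.5
position: [0.5906, -0.1772, 0.3315]
ee_rot: [0.707, -0.028, -0.706, -0.027]
ft_force: [-0.0, -0.1, -0.4]
grip_width: 0.995
t 4.5 p [ 590.6 -177.2  331.5] x [ 0.    -0.001 -1.   ] y [-0.077 -0.997  0.001] z [-0.997  0.077 -0.   ] F [-0.  -0.1 -0.4] w 85.0
spacer62 0.91 [350. 184.  42.  44.] [ 0.5749 -0.2409  0.013 ]
spacer62 0.87 [434. 277.  49.  37.] [ 0.4558 -0.3466  0.0131]
spacer62 0.83 [445. 164.  49.  57.] [ 0.5821 -0.3553  0.0131]
spacer62 0.67 [  0. 152. 132. 225.] [0.5552 0.0887 0.0825]
cap 0.88 [367. 285.  27.  32.] [ 0.4562 -0.2418  0.0328]
cap 0.26 [546. 201.  92.  99.] [ 0.4964 -0.5153  0.0132]
hex_key 0.82 [334. 127.  96.  49.] [ 0.6535 -0.2427  0.0113]
clock: 5.5
position: [0.594, 0.1793, 0.3314]
ee_rot: [0.707, -0.029, -0.706, -0.028]
ft_force: [1.2, -0.8, 0.3]
grip_width: 0.992
clock: 5.9
position: [0.5986, 0.2325, 0.3309]
ee_rot: [-0.706, 0.028, 0.707, 0.028]
ft_force: [0.1, -0.9, 0.2]
grip_width: 0.995
t 5.9 p [598.6 232.5 330.9] x [-0.    -0.001 -1.   ] y [-0.08  -0.997  0.001] z [-0.997  0.08   0.   ] F [ 0.1 -0.9  0.2] w 85.0
handle 1869 [0.5594 0.2337 0.1985] [0.507 0.224 0.186] [0.605 0.243 0.201] ((0.5556440353393555, 0.23400479555130005), (0.011892066337168217, 0.09812650829553604), 85.02613067626953)
machine {'box': [38.9, 127.8, 461.9, 248.9], 'conf': 0.63}
guard {'box': [206.6, 141.9, 231.0, 235.3], 'conf': 0.84}
guard_handle {'box': [210.0, 138.6, 226.5, 236.6], 'conf': 0.75}
```

View pics/w3.png

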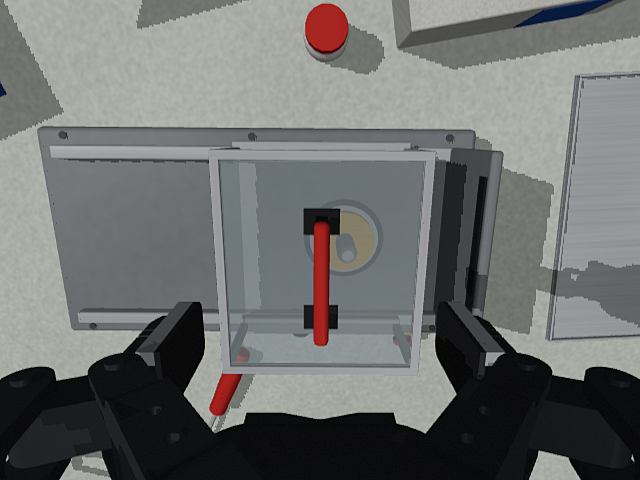

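w3 shows the red handle bar at (321,280), centre about (0.556, 0.234), with the guard about 37 mm open. I go down and grip the bar.

```bash
python3 -m handwheel '10 1 12 0 0 0 60;25 1 20 0 0 0 50;30 0 10 0 0 0 50;30 0 0 0 0 0 50;30 0 0 0 0 0 50;20 0 0 0 0 0 50;9 0 0 0 0 0 50;0 0 0 0 0 0 50'
python3 -m handwheel '0 0 0 0 0 0 0;0 0 0 0 0 0 0;0 0 0 0 0 0 0;0 0 0 0 0 0 0;0 0 0 0 0 0 0;0 0 0 0 0 0 0' 40
```

```text
clock: 6.9
position: [0.556, 0.2338, 0.1766]
ee_rot: [-0.706, 0.029, 0.707, 0.028]
ft_force: [0.7, -1.0, 0.9]
grip_width: 0.585
clock: 7.5
position: [0.5567, 0.235, 0.1786]
ee_rot: [0.707, -0.028, -0.706, -0.028]
ft_force: [-0.8, -0.5, 6.7]
grip_width: 0.129
```

```bash
python3 -m handwheel '0 -10 0 0 0 0 0;0 -20 0 0 0 0 0;0 -25 0 0 0 0 0;0 -25 0 0 0 0 0;0 -25 0 0 0 0 0;0 -25 0 0 0 0 0;0 -20 0 0 0 0 0;0 -8 0 0 0 0 0'
python3 -m handwheel '0 -3 0 0 0 0 0;0 -2 0 0 0 0 0;0 0 0 0 0 0 0;0 0 0 0 0 0 0'
```

```text
clock: 8.3
position: [0.5705, 0.3935, 0.1787]
ee_rot: [0.708, -0.028, -0.705, -0.029]
ft_force: [4.1, -2.7, 6.9]
grip_width: 0.132
clock: 8.7
position: [0.5708, 0.3972, 0.1787]
ee_rot: [0.708, -0.028, -0.705, -0.029]
ft_force: [6.1, 0.7, 4.9]
grip_width: 0.127
```

```bash
python3 -m handwheel '0 0 0 0 0 0 50;0 0 0 0 0 0 50;0 0 0 0 0 0 50;-15 0 0 0 0 0 50;-30 0 0 0 0 0 70;-40 0 0 0 0 0 85;-35 25 -10 0 0 0 85;-30 40 -20 0 0 0 85'
python3 -m handwheel '0 45 -10 0 0 0 85;0 45 -10 0 0 0 85;0 35 0 0 0 0 85;0 0 0 0 0 0 85;0 0 0 0 0 0 85'
python3 - <<'E'
from h import *
c,T,o=wrist('w4');show(o)
P=xyz(c,T);hsv=cv2.cvtColor(c['color'],cv2.COLOR_BGR2HSV)
red=((hsv[...,0]<8)|(hsv[...,0]>172))&(hsv[...,1]>150)&(hsv[...,2]>60)
m=red&(P[...,2]>.185)&(P[...,2]<.21)
q=P[m]
if len(q):print('handle',cv2.minAreaRect(q[:,:2].astype(np.float32)))
m=np.abs(P[...,2]-.060)<.004;q=P[m];q=q[np.hypot(q[:,0]-.548,q[:,1]-.208)<.05];print('seat z',np.median(q[:,2]),cv2.minEnclosingCircle(q[:,:2].astype(np.float32)),q.mean(0))
m=(P[...,2]>.107)&(P[...,2]<.12);q=P[m];q=q[np.hypot(q[:,0]-.548,q[:,1]-.208)<.05];print('tip',len(q),q.mean(0).round(4),q[:,2].max(),cv2.minEnclosingCircle(q[:,:2].astype(np.float32)))
E
```

```text
clock: 9.5
position: [0.5908, 0.3356, 0.3289]
ee_rot: [0.707, -0.025, -0.706, -0.027]
ft_force: [-0.1, -0.6, 0.0]
grip_width: 0.996
clock: 10.0
position: [0.6027, 0.2061, 0.3264]
ee_rot: [0.707, -0.028, -0.706, -0.029]
ft_force: [-0.5, 0.4, 1.0]
grip_width: 0.993
t 10.0 p [602.7 206.1 326.4] x [ 0.001  0.    -1.   ] y [-0.081 -0.997 -0.   ] z [-0.997  0.081 -0.001] F [-0.5  0.4  1. ] w 84.8
handle ((0.5697424411773682, 0.39534494280815125), (0.0127078453078866, 0.09841780364513397), 85.25080871582031)
seat z 0.06014335460938519 ((0.5524430871009827, 0.20834514498710632), 0.03308349847793579) [0.55520866 0.20796712 0.06013426]
tip 249 [0.5536 0.2082 0.111 ] 0.11558042902216059 ((0.5528561472892761, 0.20812121033668518), 0.009502319619059563)
```

View pics/w4.png

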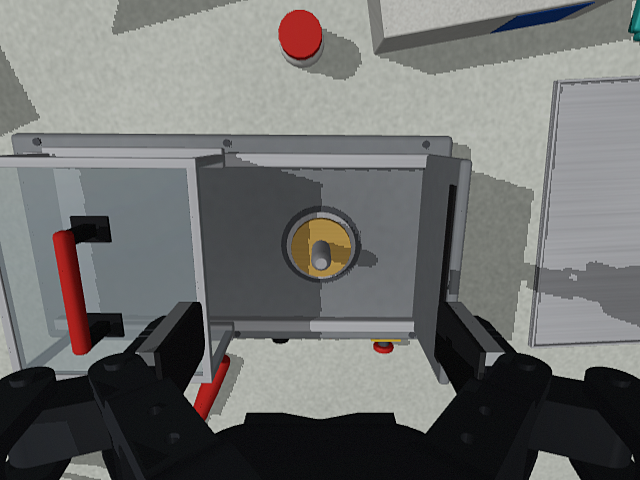

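w4 shows the guard parked (handle computed at 198 mm travel) and the spindle tip at (321,248), at about (0.5525, 0.208). Next I measure how far the fingertips retract as the fingers open.

```bash
cat > tips.py <<'E'
from h import *
c,T,o=wrist('tips')
P=pts(c,np.array(c['T_tool_cam']));w=float(o['grip_width'])*85.4
m=(np.abs(P[:,2])<.02)&(P[:,0]>-.06)&(P[:,0]<.03)&(np.abs(P[:,1])<.08);q=P[m]*1e3
print(round(w,1),[ (len(s),np.percentile(s[:,0],[98,99.8]).round(1),np.percentile(s[:,1],[1,99]).round(1),s[:,2].min().round(1),s[:,2].max().round(1)) for s in (q[q[:,1]<0],q[q[:,1]>0])])
E
python3 tips.py
python3 -m handwheel '0 0 0 0 0 0 66;0 0 0 0 0 0 66;0 0 0 0 0 0 66'>/dev/null;python3 tips.py
python3 -m handwheel '0 0 0 0 0 0 56;0 0 0 0 0 0 56;0 0 0 0 0 0 56'>/dev/null;python3 tips.py
python3 -m handwheel '0 0 0 0 0 0 40;0 0 0 0 0 0 40;0 0 0 0 0 0 40'>/dev/null;python3 tips.py
python3 -m handwheel '0 0 0 0 0 0 0;0 0 0 0 0 0 0;0 0 0 0 0 0 0;0 0 0 0 0 0 0;0 0 0 0 0 0 0'>/dev/null;python3 tips.py
```

```text
85.2 [(5365, array([-15.6, -13.1]), array([-66. , -41.3]), np.float64(-14.3), np.float64(11.3)), (5342, array([-15.6, -13.3]), array([42.7, 67.5]), np.float64(-14.3), np.float64(11.6))]
66.0 [(7553, array([-11.1,  -7.3]), array([-62.4, -31.6]), np.float64(-14.4), np.float64(13.2)), (7407, array([-11. ,  -7.3]), array([32.9, 63.9]), np.float64(-14.5), np.float64(12.5))]
56.0 [(9104, array([-9.8, -5.2]), array([-58.6, -27. ]), np.float64(-14.4), np.float64(12.9)), (9001, array([-9.8, -5.2]), array([28.4, 59.9]), np.float64(-14.4), np.float64(12.7))]
40.3 [(10062, array([-8.8, -2.6]), array([-52.2, -19.2]), np.float64(-14.4), np.float64(12.9)), (10048, array([-8.8, -2.8]), array([20.6, 53.6]), np.float64(-14.2), np.float64(12.5))]
-0.4 [(7985, array([-10.1,  -5.1]), array([-37.2,  -0.1]), np.float64(-14.3), np.float64(12.2)), (8340, array([-9.5, -4.5]), array([ 0.2, 38.4]), np.float64(-14.4), np.float64(12.0))]
```

```bash
python3 -m handwheel '0 25 -3 0 0 0 70;0 45 -6 0 0 0 70;0 48 -7 0 0 0 70;0 48 -7 0 0 0 70;0 48 -6 0 0 0 70;5 48 -7 0 0 0 70;10 48 -6 0 0 0 70;10 48 -7 0 0 0 70'
python3 -m handwheel '10 48 -7 0 0 0 70;10 48 -7 0 0 0 70;10 48 -6 0 0 0 70;10 38 -4 0 0 0 70;10 20 0 0 0 0 70;0 0 0 0 0 0 70;0 0 0 0 0 0 70'
cat > ring.py <<'E'
import sys
from h import *
# usage ring.py x y D tag zt : find ring top face near x,y
x,y,D,tag=float(sys.argv[1]),float(sys.argv[2]),float(sys.argv[3])/1e3,sys.argv[4]
zt=float(sys.argv[5]) if len(sys.argv)>5 else .013
c,T,o=wrist(tag);show(o);P=xyz(c,T)
for q in cams.outline_of('wrist',sys.argv[6] if len(sys.argv)>6 else 'spacer62')[:5]:
    p=pts(c,T,q['region']);print(round(q['conf'],2),np.round(q['box']),np.round(np.median(p,0),4))
m=(np.abs(P[...,2]-zt)<.004)&(np.hypot(P[...,0]-x,P[...,1]-y)<D/2+.025);q=P[m]
n,l,st,ce=cv2.connectedComponentsWithStats(m.astype(np.uint8)); k=1+np.argmax(st[1:,4])
cs,_=cv2.findContours((l==k).astype(np.uint8),cv2.RETR_CCOMP,cv2.CHAIN_APPROX_NONE)
z=np.median(P[l==k][:,2]);K=np.array(c['camera_matrix'])
for ct in cs:
    if len(ct)<20: continue
    e=ct[:,0,:].astype(float);e=(cv2.fitEllipse(ct)[0])
    rays=np.c_[(ct[:,0,0]-K[0,2])/K[0,0],(ct[:,0,1]-K[1,2])/K[1,1],np.ones(len(ct))]@T[:3,:3].T
    X=T[:3,3]+rays*((z-T[2,3])/rays[:,2:])
    A=np.c_[2*X[:,:2],np.ones(len(X))];s=np.linalg.lstsq(A,(X[:,:2]**2).sum(1),rcond=None)[0]
    r=np.sqrt(s[2]+s[0]**2+s[1]**2)
    d=np.array([s[0],s[1]])-np.array(o['position'])[:2];M=R.from_quat(o['ee_rot']).as_matrix()
    print('circle xy',s[:2].round(4),'z',round(z,4),'diam',round(2*r*1e3,1),'px',np.round(e),'shift tool y,z mm',(1e3*d@M[:2,1:]).round(1))
E
python3 ring.py .582 -.355 62 b1
```

```text
clock: 12.5
position: [0.623, -0.156, 0.3003]
ee_rot: [0.707, -0.028, -0.706, -0.028]
ft_force: [1.0, 0.2, 0.5]
grip_width: 0.819
clock: 13.2
position: [0.6314, -0.3561, 0.25]
ee_rot: [-0.707, 0.027, 0.707, 0.028]
ft_force: [-0.1, 1.2, 1.1]
grip_width: 0.823
t 13.2 p [ 631.4 -356.1  250. ] x [-0.     0.001 -1.   ] y [-0.078 -0.997 -0.001] z [-0.997  0.078  0.   ] F [-0.1  1.2  1.1] w 70.3
0.76 [283. 313.  53.  46.] [ 0.4912 -0.3354  0.013 ]
0.75 [295. 226.  55.  59.] [ 0.583  -0.3561  0.013 ]
0.75 [186. 243.  49.  52.] [ 0.5754 -0.242   0.0128]
circle xy [ 0.5815 -0.3558] z 0.013 diam 60.5 px [322. 255.] shift tool y,z mm [ 3.7 49.7]
circle xy [ 0.5815 -0.3557] z 0.013 diam 24.2 px [322. 255.] shift tool y,z mm [ 3.6 49.7]
```

The blue ring appears to have been knocked to about (0.491, -0.335); I'll re-measure it when I get there. Now I grasp the black one.

```bash
python3 -m handwheel '20 1 10 0 0 0 70;40 1 20 0 0 0 70;45 1 16 0 0 0 70;45 0 4 0 0 0 70;40 0 0 0 0 0 70;30 0 0 0 0 0 70;15 0 0 0 0 0 70;5 0 0 0 0 0 70'
python3 -m handwheel '8 0 0 0 0 0 70;3 0 0 0 0 0 70;0 0 0 0 0 0 70;0 0 0 0 0 0 70'; python3 -c "
from h import *
show();c,T,o=wrist('b2')"
```

```text
clock: 14.1
position: [0.5812, -0.3548, 0.0095]
ee_rot: [-0.706, 0.027, 0.707, 0.028]
ft_force: [0.4, 0.9, 0.3]
grip_width: 0.821
clock: 14.5
position: [0.5816, -0.3566, 0.0002]
ee_rot: [0.707, -0.028, -0.706, -0.028]
ft_force: [0.3, 0.2, 0.2]
grip_width: 0.824
t 14.5 p [ 5.816e+02 -3.566e+02  2.000e-01] x [ 0.001 -0.001 -1.   ] y [-0.079 -0.997  0.001] z [-0.997  0.079 -0.001] F [0.3 0.2 0.2] w 70.4
```

View pics/b2.png

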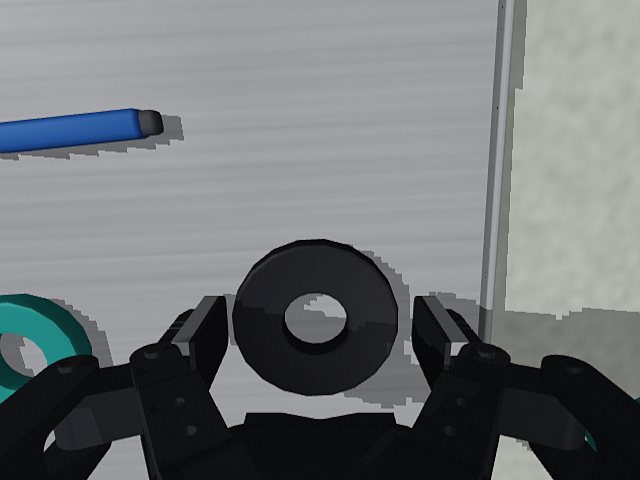

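The ring sits centred between the pads (315,317). I go 2 mm lower and close.

```bash
python3 -m handwheel '2 0 0 0 0 0 70;0 0 0 0 0 0 50;0 0 0 0 0 0 50;0 0 0 0 0 0 50;0 0 0 0 0 0 50' 50;python3 -m handwheel '-5 0 0 0 0 0 50;-20 0 0 0 0 0 50;-40 0 0 0 0 0 50;-45 0 0 0 0 0 50;0 0 0 0 0 0 50'
python3 -c "
from h import *
show();c,T,o=wrist('b3')"
```

```text
clock: 15.05
position: [0.5818, -0.3566, -0.0017]
ee_rot: [0.707, -0.028, -0.706, -0.028]
ft_force: [-1.1, 0.0, 6.2]
grip_width: 0.701
clock: 15.55
position: [0.5842, -0.3578, 0.1146]
ee_rot: [0.71, -0.03, -0.703, -0.026]
ft_force: [1.2, -0.6, -0.5]
grip_width: 0.701
t 15.55 p [ 584.2 -357.8  114.6] x [ 0.009 -0.005 -1.   ] y [-0.079 -0.997  0.004] z [-0.997  0.079 -0.009] F [ 1.2 -0.6 -0.5] w 59.8
```

View pics/b3.png

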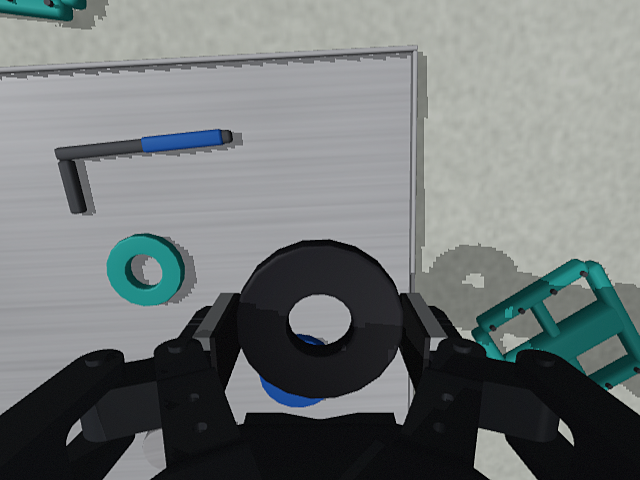

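```bash
cat > held.py <<'E'
import sys
from h import *
D=float(sys.argv[1])/1e3; sp=np.array([.5527,.2082])
c,T,o=wrist(sys.argv[2]);o,M=show(o)
TT=np.array(c['T_tool_cam']);P=xyz(c,TT)
with np.errstate(invalid='ignore'):
  m=(np.abs(P[...,1])<D/2-.003)&(np.abs(P[...,2])<D/2+.01)&(P[...,0]>-.04)&(P[...,0]<.004)
n,l,st,ce=cv2.connectedComponentsWithStats(m.astype(np.uint8));k=1+np.argmax(st[1:,4]);q=P[l==k]
x0=np.median(q[:,0]);
for _ in range(3):
    A=np.c_[q[:,1:],np.ones(len(q))];s=np.linalg.lstsq(A,q[:,0],rcond=None)[0];q2=q[np.abs(A@s-q[:,0])<.002];q=q2 if len(q2)>50 else q
print('top face tool x mm',round(1e3*s[2],1),'slopes y,z',s[:2].round(3),len(q))
with np.errstate(invalid='ignore'):
  m=(np.abs(P[...,0]-s[2]-P[...,1]*s[0]-P[...,2]*s[1])<.003)&(np.abs(P[...,1])<D/2-.001)&(np.abs(P[...,2])<D/2+.01)
n,l,st,ce=cv2.connectedComponentsWithStats(m.astype(np.uint8));k=1+np.argmax(st[1:,4])
cs,_=cv2.findContours((l==k).astype(np.uint8),cv2.RETR_CCOMP,cv2.CHAIN_APPROX_NONE)
K=np.array(c['camera_matrix'])
for ct in cs:
    if len(ct)<20: continue
    r=np.c_[(ct[:,0,0]-K[0,2])/K[0,0],(ct[:,0,1]-K[1,2])/K[1,1],np.ones(len(ct))]@TT[:3,:3].T
    X=TT[:3,3]+r*((s[2]-TT[0,3])/r[:,:1])
    A=np.c_[2*X[:,1:],np.ones(len(X))];f=np.linalg.lstsq(A,(X[:,1:]**2).sum(1),rcond=None)[0]
    d=2e3*np.sqrt(f[2]+f[0]**2+f[1]**2);W=np.array(o['position'])+M@np.array([s[2],f[0],f[1]])
    e=sp-W[:2];print('circle d',round(d,1),'tool y,z mm',(f[:2]*1e3).round(1),'world',W.round(4),'to spindle: tool y,z',(1e3*e@M[:2,1:]).round(1))
E
python3 held.py 62 b4
```

```text
t 15.6 p [ 582.8 -357.2  111.1] x [ 0.005 -0.003 -1.   ] y [-0.079 -0.997  0.003] z [-0.997  0.079 -0.006] F [-0.2 -0.6 -2.3] w 60.0
top face tool x mm -14.7 slopes y,z [-0.001 -0.003] 16851
circle d 60.9 tool y,z mm [ 0.3 -0.6] world [ 0.5833 -0.3575  0.1258] to spindle: tool y,z [-561.5   75.4]
circle d 23.3 tool y,z mm [ 0.7 -1.1] world [ 0.5838 -0.3579  0.1258] to spindle: tool y,z [-561.9   75.9]
```

The ring is held flat, and the bore fit gives the offset to the spindle. I carry it over.

```bash
python3 -m handwheel '-20 -10 2 0 0 0 50;-35 -25 4 0 0 0 50;-30 -45 6 0 0 0 50;-15 -48 7 0 0 0 50;0 -48 7 0 0 0 50;0 -48 7 0 0 0 50;0 -48 7 0 0 0 50;0 -48 7 0 0 0 50'
python3 -m handwheel '0 -48 7 0 0 0 50;0 -48 7 0 0 0 50;0 -48 7 0 0 0 50;0 -45 5 0 0 0 50;0 -32 3 0 0 0 50;0 -18 0 0 0 0 50;0 0 0 0 0 0 50;0 0 0 0 0 0 50'
python3 held.py 62 b5
```

```text
clock: 16.45
position: [0.5584, -0.0354, 0.2045]
ee_rot: [-0.706, 0.028, 0.707, 0.028]
ft_force: [0.8, -0.4, -0.3]
grip_width: 0.701
clock: 17.25
position: [0.549, 0.2026, 0.2042]
ee_rot: [-0.706, 0.028, 0.707, 0.027]
ft_force: [0.3, -1.7, -1.7]
grip_width: 0.698
t 17.25 p [549.  202.6 204.2] x [-0.001 -0.001 -1.   ] y [-0.078 -0.997  0.001] z [-0.997  0.078  0.001] F [ 0.3 -1.7 -1.7] w 59.6
top face tool x mm -14.8 slopes y,z [-0.002 -0.002] 16832
circle d 61.0 tool y,z mm [ 0.3 -0.7] world [0.5497 0.2023 0.219 ] to spindle: tool y,z [-6.2 -2.5]
circle d 23.4 tool y,z mm [ 0.8 -1.1] world [0.5501 0.2018 0.219 ] to spindle: tool y,z [-6.6 -2.1]
```

View pics/b5.png

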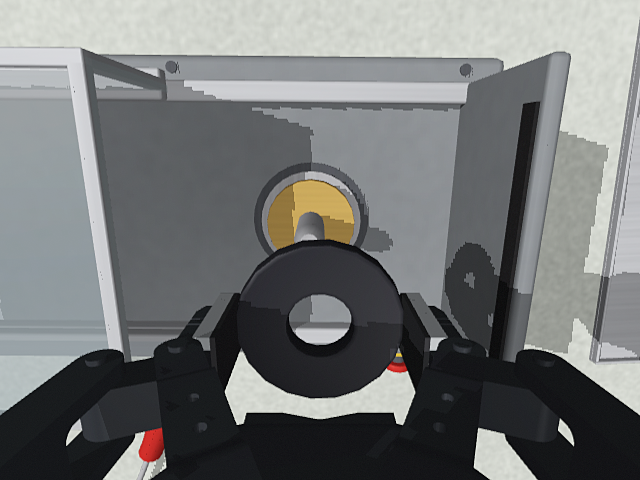

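b5 shows the ring level and in hand, just short of the spindle. I correct the offset, lower to just above the tip and look again.

```bash
python3 -m handwheel '15 -3 -1 0 0 0 50;30 -3 -1 0 0 0 50;25 0 0 0 0 0 50;12 0 0 0 0 0 50;3 0 0 0 0 0 50;0 0 0 0 0 0 50;0 0 0 0 0 0 50'
python3 held.py 62 b6
```

```text
clock: 18.0
position: [0.5529, 0.2086, 0.1206]
ee_rot: [0.707, -0.028, -0.706, -0.028]
ft_force: [-0.8, 0.3, -0.8]
grip_width: 0.702
t 18.0 p [552.9 208.6 120.6] x [ 0.002  0.    -1.   ] y [-0.079 -0.997 -0.001] z [-0.997  0.079 -0.002] F [-0.8  0.3 -0.8] w 59.9
top face tool x mm -14.8 slopes y,z [-0.002 -0.002] 16832
circle d 60.9 tool y,z mm [ 0.3 -0.7] world [0.5535 0.2082 0.1354] to spindle: tool y,z [0.1 0.8]
circle d 23.3 tool y,z mm [ 0.7 -1.1] world [0.5539 0.2077 0.1354] to spindle: tool y,z [-0.4  1.3]
```

View pics/b6.png

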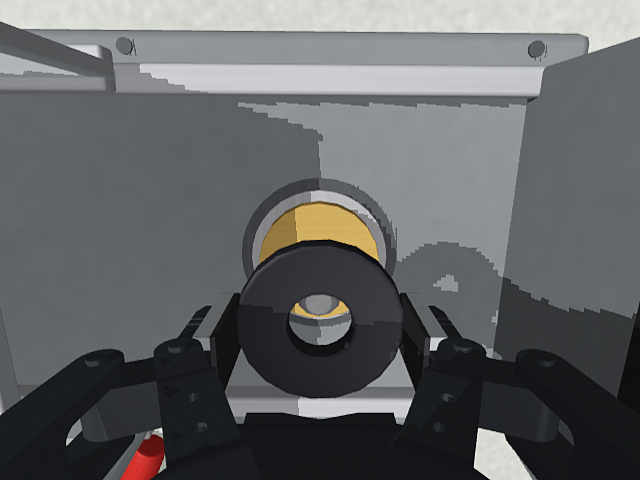

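```bash
python3 -m handwheel '4 0 1 0 0 0 50;6 0 0 0 0 0 50;6 0 0 0 0 0 50;6 0 0 0 0 0 50;0 0 0 0 0 0 50'; python3 -c "
from h import *
show()"
```

```text
clock: 18.55
position: [0.5508, 0.2083, 0.0963]
ee_rot: [-0.706, 0.028, 0.707, 0.028]
ft_force: [1.4, 0.5, -0.6]
grip_width: 0.702
t 18.55 p [550.8 208.3  96.3] x [-0.001 -0.    -1.   ] y [-0.079 -0.997  0.   ] z [-0.997  0.079  0.001] F [ 1.4  0.5 -0.6] w 60.0
```

```bash
python3 -m handwheel '8 0 0 0 0 0 50;10 0 0 0 0 0 50;10 0 0 0 0 0 50;6 0 0 0 0 0 50;3 0 0 0 0 0 50;0 0 0 0 0 0 50'; python3 -c "
from h import *
show()"
```

```text
clock: 19.15
position: [0.551, 0.2084, 0.06]
ee_rot: [-0.706, 0.028, 0.707, 0.028]
ft_force: [0.5, -0.0, -0.0]
grip_width: 0.703
t 19.15 p [551.  208.4  60. ] x [-0.001 -0.    -1.   ] y [-0.079 -0.997  0.   ] z [-0.997  0.079  0.001] F [ 0.5 -0.  -0. ] w 60.0
```

Free travel with no side force. I lower the last few millimetres, release, rise and look.

```bash
python3 -m handwheel '3 0 0 0 0 0 50;0 0 0 0 0 0 50;0 0 0 0 0 0 66;0 0 0 0 0 0 72;0 0 0 0 0 0 72;-10 0 0 0 0 0 72;-30 0 0 0 0 0 72;-40 0 0 0 0 0 72'; python3 -m handwheel '-45 0 0 0 0 0 72;-45 20 -15 0 0 0 70;-20 30 -25 0 0 0 70;0 0 0 0 0 0 70;0 0 0 0 0 0 70'
python3 ring.py .5527 .2082 62 b7 .07
```

```text
clock: 19.95
position: [0.5502, 0.2081, 0.1376]
ee_rot: [-0.706, 0.028, 0.708, 0.028]
ft_force: [0.7, 0.5, 0.3]
grip_width: 0.84
clock: 20.45
position: [0.5873, 0.1553, 0.2471]
ee_rot: [0.707, -0.029, -0.706, -0.029]
ft_force: [-0.4, -0.1, -0.7]
grip_width: 0.823
t 20.45 p [587.3 155.3 247.1] x [ 0.001  0.    -1.   ] y [-0.081 -0.997 -0.   ] z [-0.997  0.081 -0.001] F [-0.4 -0.1 -0.7] w 70.3
0.68 [228. 231.  69.  68.] [0.5567 0.2032 0.07  ]
circle xy [0.5514 0.2071] z 0.07 diam 60.7 px [262. 264.] shift tool y,z mm [-48.7  40. ]
circle xy [0.5453 0.2111] z 0.07 diam 31.4 px [258. 272.] shift tool y,z mm [-52.3  46.4]
```

View pics/b7.png

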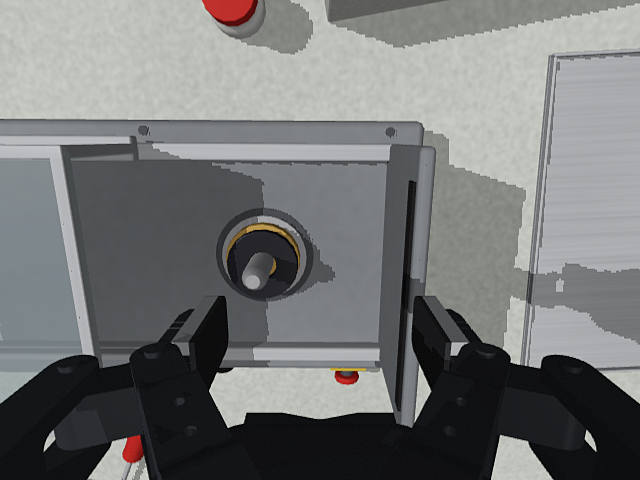

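Black ring sits on the seat (263,265), with its top face at z = 0.070. Next I get the blue one.

```bash
python3 -m handwheel '0 25 0 0 0 0 64;0 45 1 0 0 0 64;0 48 1 0 0 0 64;0 48 1 0 0 0 64;0 48 1 0 0 0 64;0 48 1 0 0 0 64;0 48 1 0 0 0 64;0 48 1 0 0 0 64'; python3 -m handwheel '0 48 0 0 0 0 64;0 45 0 0 0 0 64;0 30 0 0 0 0 64;0 10 0 0 0 0 64;0 0 0 0 0 0 64;0 0 0 0 0 0 64'
python3 ring.py .491 -.335 56 c1
```

```text
clock: 21.35
position: [0.5508, -0.2007, 0.2458]
ee_rot: [-0.706, 0.027, 0.707, 0.027]
ft_force: [0.4, 0.1, 0.2]
grip_width: 0.751
clock: 21.95
position: [0.5417, -0.3303, 0.246]
ee_rot: [-0.707, 0.027, 0.707, 0.027]
ft_force: [0.8, 1.8, -0.5]
grip_width: 0.749
t 21.95 p [ 541.7 -330.3  246. ] x [ 0.     0.001 -1.   ] y [-0.076 -0.997 -0.001] z [-0.997  0.076  0.   ] F [ 0.8  1.8 -0.5] w 64.0
0.84 [301. 230.  55.  56.] [ 0.4912 -0.3351  0.013 ]
0.6 [197. 153.  54.  55.] [ 0.5756 -0.2415  0.0128]
circle xy [ 0.4902 -0.3359] z 0.013 diam 54.6 px [328. 257.] shift tool y,z mm [ 9.5 50.9]
circle xy [ 0.4903 -0.3359] z 0.013 diam 24.1 px [328. 258.] shift tool y,z mm [ 9.4 50.8]
```

View pics/c1.png

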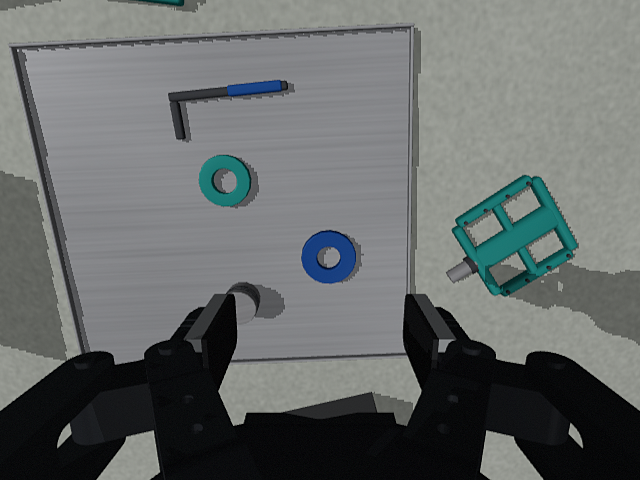

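```bash
python3 -m handwheel '20 2 10 0 0 0 64;40 3 20 0 0 0 64;45 3 16 0 0 0 64;45 1 4 0 0 0 64;40 0 0 0 0 0 64;30 0 0 0 0 0 64;15 0 0 0 0 0 64;5 0 0 0 0 0 64'
python3 -m handwheel '4 0 0 0 0 0 64;2 0 0 0 0 0 64;0 0 0 0 0 0 64;0 0 0 0 0 0 44;0 0 0 0 0 0 44;0 0 0 0 0 0 44;0 0 0 0 0 0 44' 50
python3 held.py 56 c2
python3 -m handwheel '-5 0 0 0 0 0 44;-20 0 0 0 0 0 44;-40 0 0 0 0 0 44;-45 0 0 0 0 0 44;0 0 0 0 0 0 44;0 0 0 0 0 0 44'
python3 held.py 56 c3
```

```text
clock: 22.85
position: [0.4903, -0.3365, 0.0052]
ee_rot: [-0.706, 0.027, 0.707, 0.028]
ft_force: [-0.7, -0.5, 0.2]
grip_width: 0.752
clock: 23.55
position: [0.4911, -0.3382, 0.002]
ee_rot: [0.707, -0.028, -0.706, -0.028]
ft_force: [-2.3, 1.4, 8.7]
grip_width: 0.625
t 23.55 p [ 491.1 -338.2    2. ] x [ 0.002 -0.001 -1.   ] y [-0.079 -0.997  0.001] z [-0.997  0.079 -0.002] F [-2.3  1.4  8.7] w 53.4
top face tool x mm -7.3 slopes y,z [-0.01  -0.082] 790
circle d 39.2 tool y,z mm [ 1.4 13.7] world [ 0.4774 -0.3385  0.0093] to spindle: tool y,z [-551.   -31.7]
circle d 2.2 tool y,z mm [-19.2  16.3] world [ 0.4764 -0.3178  0.0092] to spindle: tool y,z [-530.4  -34.3]
circle d 3.6 tool y,z mm [-19.6  13.7] world [ 0.479  -0.3176  0.0092] to spindle: tool y,z [-530.   -31.7]
circle d 3.7 tool y,z mm [-9.2 13.3] world [ 0.4786 -0.328   0.0093] to spindle: tool y,z [-540.4  -31.3]
circle d 2.3 tool y,z mm [13.3 10.9] world [ 0.4792 -0.3506  0.0093] to spindle: tool y,z [-562.9  -29. ]
circle d 3.0 tool y,z mm [16.6 10.5] world [ 0.4793 -0.3539  0.0093] to spindle: tool y,z [-566.1  -28.6]
circle d 2.5 tool y,z mm [21.5  8.9] world [ 0.4806 -0.3589  0.0093] to spindle: tool y,z [-571.1  -26.9]
circle d 3.8 tool y,z mm [15.3  7.8] world [ 0.4822 -0.3528  0.0093] to spindle: tool y,z [-564.8  -25.8]
clock: 24.2
position: [0.491, -0.3384, 0.1118]
ee_rot: [0.707, -0.029, -0.706, -0.027]
ft_force: [-0.7, 0.1, -0.7]
grip_width: 0.627
t 24.2 p [ 491.  -338.4  111.8] x [ 0.002 -0.002 -1.   ] y [-0.079 -0.997  0.002] z [-0.997  0.079 -0.003] F [-0.7  0.1 -0.7] w 53.6
top face tool x mm -10.8 slopes y,z [-0.    -0.004] 12354
circle d 54.9 tool y,z mm [0.3 0.3] world [ 0.4907 -0.3387  0.1226] to spindle: tool y,z [-550.1  -18.5]
circle d 23.3 tool y,z mm [ 0.7 -0.1] world [ 0.491  -0.3391  0.1226] to spindle: tool y,z [-550.4  -18.1]
```

```bash
python3 -m handwheel '-20 -10 0 0 0 0 44;-35 -25 -1 0 0 0 44;-30 -45 -2 0 0 0 44;-10 -48 -2 0 0 0 44;0 -48 -2 0 0 0 44;0 -48 -2 0 0 0 44;0 -48 -2 0 0 0 44;0 -48 -2 0 0 0 44'
python3 -m handwheel '0 -48 -2 0 0 0 44;0 -48 -1 0 0 0 44;0 -48 -1 0 0 0 44;0 -43 -1 0 0 0 44;0 -28 0 0 0 0 44;0 -15 0 0 0 0 44;0 0 0 0 0 0 44;0 0 0 0 0 0 44'
python3 held.py 56 c4
```

```text
clock: 25.05
position: [0.5274, -0.0215, 0.2016]
ee_rot: [-0.706, 0.028, 0.707, 0.028]
ft_force: [1.0, -1.7, -1.1]
grip_width: 0.623
clock: 25.85
position: [0.5515, 0.2039, 0.2021]
ee_rot: [-0.706, 0.029, 0.707, 0.028]
ft_force: [1.1, -1.2, -0.6]
grip_width: 0.623
t 25.85 p [551.5 203.9 202.1] x [-0.001 -0.001 -1.   ] y [-0.08  -0.997  0.001] z [-0.997  0.08   0.001] F [ 1.1 -1.2 -0.6] w 53.2
top face tool x mm -10.8 slopes y,z [-0.001 -0.004] 12358
circle d 55.0 tool y,z mm [0.3 0.3] world [0.5512 0.2036 0.2129] to spindle: tool y,z [-4.7 -1.1]
circle d 23.4 tool y,z mm [ 0.8 -0.1] world [0.5515 0.2032 0.2129] to spindle: tool y,z [-5.1 -0.7]
```

```bash
python3 -m handwheel '15 -3 0 0 0 0 44;30 -2 0 0 0 0 44;25 0 0 0 0 0 44;8 0 0 0 0 0 44;3 0 0 0 0 0 44;0 0 0 0 0 0 44;0 0 0 0 0 0 44'
python3 held.py 56 c5
```

```text
clock: 26.6
position: [0.5525, 0.2107, 0.1231]
ee_rot: [0.707, -0.028, -0.706, -0.028]
ft_force: [0.8, 0.4, -0.8]
grip_width: 0.626
t 26.6 p [552.5 210.7 123.1] x [ 0.002  0.    -1.   ] y [-0.079 -0.997 -0.001] z [-0.997  0.079 -0.002] F [ 0.8  0.4 -0.8] w 53.4
top face tool x mm -10.8 slopes y,z [-0.002 -0.005] 12340
circle d 55.0 tool y,z mm [0.3 0.3] world [0.5521 0.2104 0.1338] to spindle: tool y,z [ 2.1 -0.8]
circle d 23.4 tool y,z mm [ 0.8 -0.1] world [0.5525 0.2099 0.1338] to spindle: tool y,z [ 1.7 -0.4]
```

View pics/c5.png

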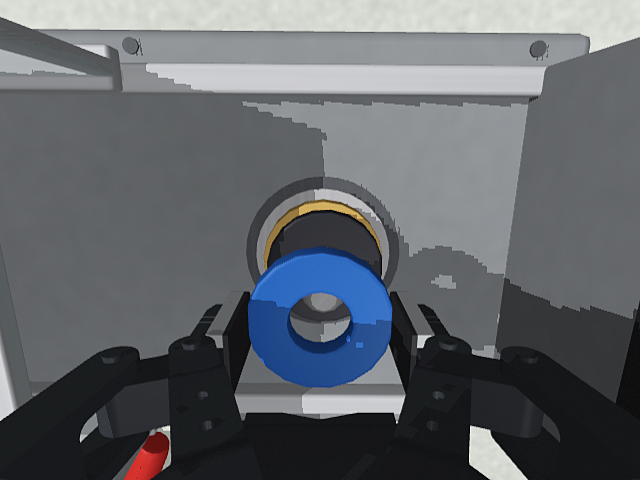

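```bash
python3 -m handwheel '3 2 0 0 0 0 44;5 0 0 0 0 0 44;6 0 0 0 0 0 44;6 0 0 0 0 0 44;5 0 0 0 0 0 44;0 0 0 0 0 0 44'
python3 -m handwheel '6 0 0 0 0 0 44;8 0 0 0 0 0 44;8 0 0 0 0 0 44;4 0 0 0 0 0 44;0 0 0 0 0 0 44'
```

```text
clock: 27.25
position: [0.5516, 0.2085, 0.0961]
ee_rot: [-0.706, 0.028, 0.707, 0.028]
ft_force: [1.1, 0.1, -1.8]
grip_width: 0.621
clock: 27.75
position: [0.5516, 0.2084, 0.0702]
ee_rot: [-0.706, 0.028, 0.707, 0.028]
ft_force: [2.5, 0.6, -2.8]
grip_width: 0.622
```

Ring bottom is at about 0.071. I release and back off towards the turquoise ring, looking at the stack on the way.

```bash
python3 -m handwheel '0 0 0 0 0 0 60;0 0 0 0 0 0 66;0 0 0 0 0 0 66;-10 0 0 0 0 0 66;-30 0 0 0 0 0 66;-40 0 0 0 0 0 66;-40 0 0 0 0 0 66;-30 20 -10 0 0 0 60'; python3 -m handwheel '-20 30 -25 0 0 0 58;0 0 0 0 0 0 58;0 0 0 0 0 0 58'
python3 ring.py .5527 .2082 56 c6 .08
```

```text
clock: 28.55
position: [0.559, 0.1914, 0.2249]
ee_rot: [0.707, -0.025, -0.706, -0.027]
ft_force: [1.3, 0.6, 0.8]
grip_width: 0.705
clock: 28.85
position: [0.5831, 0.1551, 0.2419]
ee_rot: [0.707, -0.029, -0.706, -0.029]
ft_force: [-0.9, 0.5, -0.5]
grip_width: 0.678
t 28.85 p [583.1 155.1 241.9] x [ 0.001  0.    -1.   ] y [-0.081 -0.997 -0.   ] z [-0.997  0.081 -0.001] F [-0.9  0.5 -0.5] w 57.9
0.88 [229. 226.  67.  55.] [0.5728 0.1944 0.0696]
0.71 [222. 233.  71.  64.] [0.5558 0.2041 0.0799]
0.56 [  0. 133. 156. 304.] [0.589  0.3264 0.1569]
circle xy [0.5512 0.2071] z 0.08 diam 54.7 px [259. 266.] shift tool y,z mm [-49.2  36. ]
circle xy [0.547  0.2103] z 0.08 diam 28.0 px [255. 271.] shift tool y,z mm [-52.   40.4]
```

View pics/c6.png

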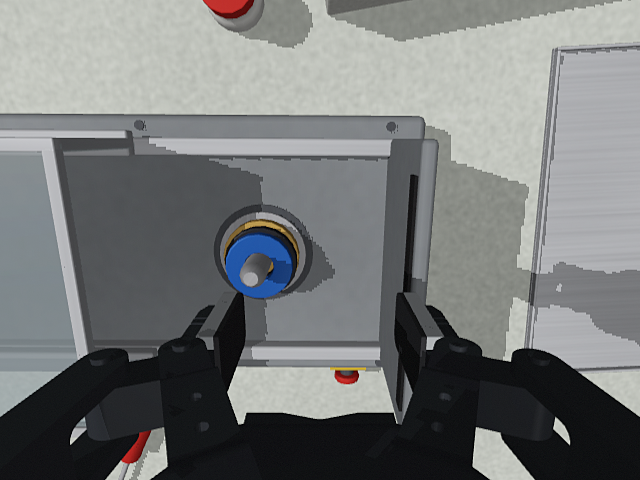

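Blue is seated (259,266), top face at 0.080. Next is the turquoise ring.

```bash
python3 -m handwheel '0 25 -5 0 0 0 58;0 45 -8 0 0 0 58;0 48 -10 0 0 0 58;0 48 -10 0 0 0 58;0 48 -10 0 0 0 58;0 48 -10 0 0 0 58;0 48 -10 0 0 0 58;0 45 -8 0 0 0 58'; python3 -m handwheel '0 30 -4 0 0 0 58;0 6 0 0 0 0 58;0 0 0 0 0 0 58;0 0 0 0 0 0 58'
python3 ring.py .5756 -.2415 50 d1
```

```text
clock: 29.75
position: [0.6251, -0.2045, 0.2405]
ee_rot: [-0.706, 0.027, 0.707, 0.028]
ft_force: [0.1, 0.5, 0.5]
grip_width: 0.678
clock: 30.15
position: [0.6268, -0.2371, 0.2408]
ee_rot: [-0.707, 0.027, 0.707, 0.027]
ft_force: [-0.1, 0.5, 0.2]
grip_width: 0.679
t 30.15 p [ 626.8 -237.1  240.8] x [-0.     0.001 -1.   ] y [-0.076 -0.997 -0.001] z [-0.997  0.076  0.   ] F [-0.1  0.5  0.2] w 58.0
0.88 [302. 230.  49.  57.] [ 0.5762 -0.2415  0.0128]
circle xy [ 0.5751 -0.2412] z 0.0129 diam 48.6 px [327. 259.] shift tool y,z mm [ 8.1 51.2]
circle xy [ 0.5752 -0.2413] z 0.0129 diam 24.0 px [327. 259.] shift tool y,z mm [ 8.1 51.1]
```

View pics/d1.png

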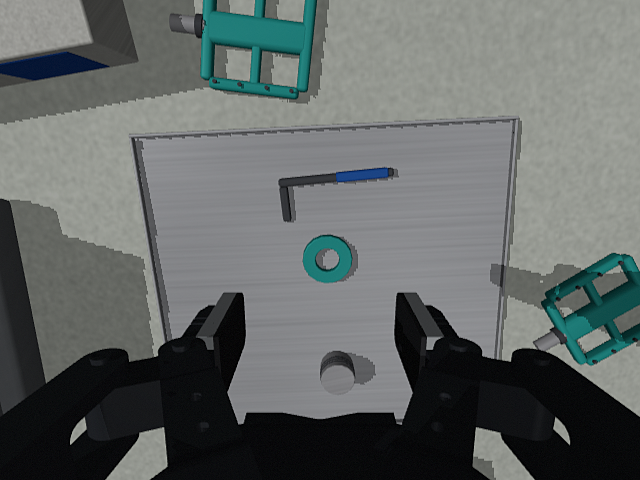

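```bash
python3 -m handwheel '20 2 10 0 0 0 58;40 3 20 0 0 0 58;45 2 16 0 0 0 58;45 0 4 0 0 0 58;40 0 0 0 0 0 58;30 0 0 0 0 0 58;12 0 0 0 0 0 58;5 0 0 0 0 0 58'
python3 -m handwheel '3 0 0 0 0 0 58;1 0 0 0 0 0 58;0 0 0 0 0 0 58;0 0 0 0 0 0 40;0 0 0 0 0 0 40;0 0 0 0 0 0 40;0 0 0 0 0 0 40' 50
python3 -m handwheel '-5 0 0 0 0 0 40;-20 0 0 0 0 0 40;-40 0 0 0 0 0 40;-45 0 0 0 0 0 40;0 0 0 0 0 0 40;0 0 0 0 0 0 40'
python3 held.py 50 d2
```

```text
clock: 31.05
position: [0.5759, -0.2416, 0.0034]
ee_rot: [-0.706, 0.027, 0.707, 0.028]
ft_force: [0.9, -0.7, 0.3]
grip_width: 0.679
clock: 31.75
position: [0.5768, -0.243, 0.0017]
ee_rot: [0.707, -0.028, -0.706, -0.028]
ft_force: [-3.4, 1.1, 8.7]
grip_width: 0.552
clock: 32.35
position: [0.5767, -0.2431, 0.1115]
ee_rot: [0.707, -0.029, -0.706, -0.028]
ft_force: [-0.6, -0.3, -1.1]
grip_width: 0.551
t 32.35 p [ 576.7 -243.1  111.5] x [ 0.003 -0.001 -1.   ] y [-0.079 -0.997  0.001] z [-0.997  0.079 -0.003] F [-0.6 -0.3 -1.1] w 47.0
top face tool x mm -11.1 slopes y,z [-0.001 -0.004] 9156
circle d 49.1 tool y,z mm [0.3 1. ] world [ 0.5756 -0.2433  0.1226] to spindle: tool y,z [-448.2   58.7]
circle d 23.3 tool y,z mm [0.7 0.7] world [ 0.5759 -0.2438  0.1226] to spindle: tool y,z [-448.7   59. ]
```

```bash
python3 -m handwheel '-20 -10 1 0 0 0 40;-35 -25 3 0 0 0 40;-30 -45 6 0 0 0 40;-7 -48 7 0 0 0 40;0 -48 7 0 0 0 40;0 -48 7 0 0 0 40;0 -48 7 0 0 0 40;0 -48 7 0 0 0 40'
python3 -m handwheel '0 -48 6 0 0 0 40;0 -40 5 0 0 0 40;0 -25 2 0 0 0 40;0 -13 0 0 0 0 40;0 0 0 0 0 0 40;0 0 0 0 0 0 40'
python3 held.py 50 d3
```

```text
clock: 33.2
position: [0.5556, 0.0777, 0.1981]
ee_rot: [-0.706, 0.028, 0.707, 0.028]
ft_force: [1.3, 0.5, -0.4]
grip_width: 0.556
clock: 33.8
position: [0.5539, 0.201, 0.1987]
ee_rot: [-0.706, 0.029, 0.707, 0.028]
ft_force: [0.6, -0.2, 0.2]
grip_width: 0.558
t 33.8 p [553.9 201.  198.7] x [-0.001 -0.001 -1.   ] y [-0.081 -0.997  0.001] z [-0.997  0.081  0.001] F [ 0.6 -0.2  0.2] w 47.6
top face tool x mm -11.1 slopes y,z [-0.001 -0.004] 9148
circle d 49.2 tool y,z mm [0.3 1. ] world [0.5529 0.2008 0.2098] to spindle: tool y,z [-7.4  0.8]
circle d 23.3 tool y,z mm [0.8 0.7] world [0.5531 0.2003 0.2098] to spindle: tool y,z [-7.8  1.1]
```

```bash
python3 -m handwheel '15 -4 1 0 0 0 40;30 -3 0 0 0 0 40;20 0 0 0 0 0 40;8 0 0 0 0 0 40;2 0 0 0 0 0 40;0 0 0 0 0 0 40;0 0 0 0 0 0 40'
python3 held.py 50 d4
```

```text
clock: 34.55
position: [0.5538, 0.2099, 0.1255]
ee_rot: [0.707, -0.028, -0.706, -0.028]
ft_force: [-0.1, 0.9, 0.1]
grip_width: 0.552
t 34.55 p [553.8 209.9 125.5] x [ 0.002  0.    -1.   ] y [-0.079 -0.997 -0.001] z [-0.997  0.079 -0.002] F [-0.1  0.9  0.1] w 47.1
top face tool x mm -11.1 slopes y,z [-0.    -0.004] 9147
circle d 49.1 tool y,z mm [0.3 1. ] world [0.5527 0.2097 0.1366] to spindle: tool y,z [ 1.5 -0.1]
circle d 23.4 tool y,z mm [0.8 0.8] world [0.553  0.2092 0.1366] to spindle: tool y,z [1.  0.2]
```

View pics/d4.png

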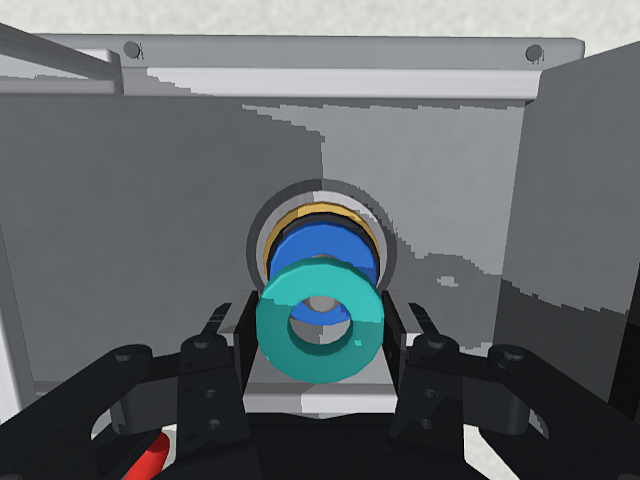

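```bash
python3 -m handwheel '4 1 0 0 0 0 40;6 0 0 0 0 0 40;6 0 0 0 0 0 40;6 0 0 0 0 0 40;0 0 0 0 0 0 40'
python3 -m handwheel '6 0 0 0 0 0 40;8 0 0 0 0 0 40;8 0 0 0 0 0 40;0 0 0 0 0 0 40;0 0 0 0 0 0 40'
```

```text
clock: 35.1
position: [0.5526, 0.2085, 0.1012]
ee_rot: [-0.706, 0.028, 0.707, 0.028]
ft_force: [0.2, -0.2, -0.8]
grip_width: 0.558
clock: 35.6
position: [0.553, 0.2088, 0.0802]
ee_rot: [-0.706, 0.028, 0.707, 0.028]
ft_force: [-0.4, -0.1, 0.1]
grip_width: 0.553
```

Ring bottom is at about 0.081. I release and look.

```bash
python3 -m handwheel '0 0 0 0 0 0 54;0 0 0 0 0 0 60;0 0 0 0 0 0 60;-10 0 0 0 0 0 60;-30 0 0 0 0 0 60;-40 0 0 0 0 0 60;-40 0 0 0 0 0 60;-30 20 -10 0 0 0 55'; python3 -m handwheel '-20 30 -25 0 0 0 50;0 0 0 0 0 0 50;0 0 0 0 0 0 50'
python3 ring.py .5527 .2082 50 d5 .09
```

```text
clock: 36.4
position: [0.5606, 0.1916, 0.2344]
ee_rot: [0.708, -0.025, -0.706, -0.027]
ft_force: [0.6, -0.5, -0.6]
grip_width: 0.642
clock: 36.7
position: [0.5847, 0.1553, 0.2514]
ee_rot: [0.707, -0.029, -0.706, -0.029]
ft_force: [-0.7, 0.8, -0.1]
grip_width: 0.58
t 36.7 p [584.7 155.3 251.4] x [ 0.001  0.    -1.   ] y [-0.081 -0.997 -0.   ] z [-0.997  0.081 -0.001] F [-0.7  0.8 -0.1] w 49.5
0.9 [225. 233.  70.  55.] [0.5697 0.1927 0.0794]
0.88 [226. 236.  61.  61.] [0.5552 0.2058 0.0899]
0.7 [235. 223.  65.  62.] [0.5715 0.1908 0.0694]
0.58 [  3. 114. 432. 316.] [0.5848 0.2705 0.046 ]
0.33 [  0. 134. 163. 296.] [0.586  0.3311 0.1569]
circle xy [0.552  0.2074] z 0.0899 diam 48.4 px [259. 267.] shift tool y,z mm [-49.3  36.8]
circle xy [0.5489 0.2092] z 0.0899 diam 25.0 px [257. 271.] shift tool y,z mm [-50.8  40. ]
```

View pics/d5.png

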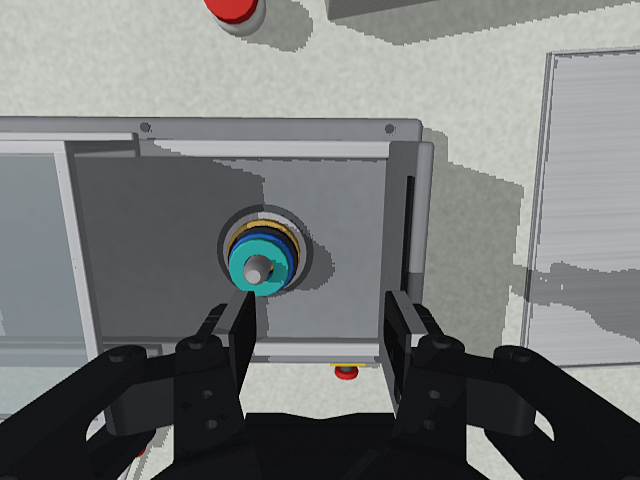

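The stack is right: turquoise on top (259,267), top face at 0.090. Next is the cap.

```bash
python3 -m handwheel '0 25 2 0 0 0 50;0 45 5 0 0 0 50;0 48 6 0 0 0 50;0 48 6 0 0 0 50;0 48 6 0 0 0 50;0 48 6 0 0 0 50;0 48 6 0 0 0 50;0 46 5 0 0 0 50'; python3 -m handwheel '0 30 3 0 0 0 50;0 17 0 0 0 0 50;0 0 0 0 0 0 50;0 0 0 0 0 0 50'
python3 ring.py .456 -.243 36 e1 .033 cap
```

```text
clock: 37.6
position: [0.5131, -0.1961, 0.2503]
ee_rot: [-0.706, 0.028, 0.707, 0.027]
ft_force: [0.5, -0.1, 0.4]
grip_width: 0.587
clock: 38.0
position: [0.508, -0.2398, 0.2503]
ee_rot: [-0.707, 0.027, 0.707, 0.028]
ft_force: [-0.3, 0.3, 0.4]
grip_width: 0.586
t 38.0 p [ 508.  -239.8  250.3] x [-0.     0.001 -1.   ] y [-0.077 -0.997 -0.001] z [-0.997  0.077  0.   ] F [-0.3  0.3  0.4] w 50.0
0.61 [308. 242.  38.  40.] [ 0.4545 -0.2429  0.0327]
circle xy [ 0.4514 -0.2429] z 0.033 diam 34.8 px [326. 267.] shift tool y,z mm [ 7.4 56.2]
```

View pics/e1.png

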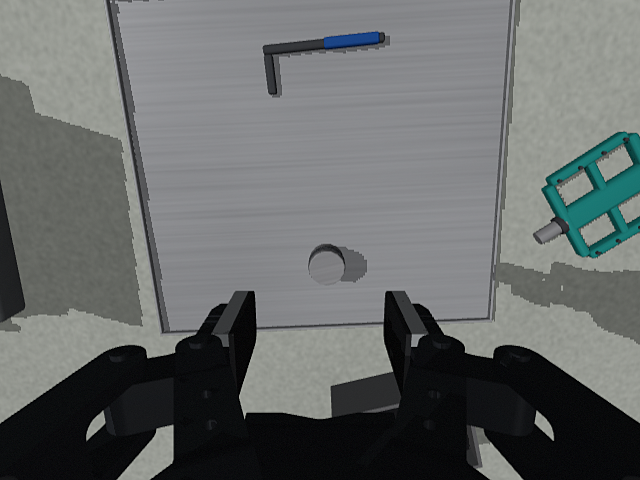

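```bash
python3 -m handwheel '20 2 10 0 0 0 50;40 3 20 0 0 0 50;45 2 18 0 0 0 50;45 0 8 0 0 0 50;40 0 0 0 0 0 50;30 0 0 0 0 0 50;12 0 0 0 0 0 50;5 0 0 0 0 0 50'
python3 -m handwheel '3 0 0 0 0 0 50;0 0 0 0 0 0 50;0 0 0 0 0 0 26;0 0 0 0 0 0 26;0 0 0 0 0 0 26;0 0 0 0 0 0 26;0 0 0 0 0 0 26' 60
python3 -m handwheel '-5 0 0 0 0 0 26;-20 0 0 0 0 0 26;-40 0 0 0 0 0 26;-45 0 0 0 0 0 26;0 0 0 0 0 0 26;0 0 0 0 0 0 26'
python3 held.py 36 e2
```

```text
clock: 38.9
position: [0.4512, -0.2432, 0.0129]
ee_rot: [-0.706, 0.027, 0.707, 0.028]
ft_force: [0.3, -0.3, 0.6]
grip_width: 0.585
clock: 39.6
position: [0.4519, -0.2449, 0.0121]
ee_rot: [0.707, -0.028, -0.706, -0.028]
ft_force: [-2.1, 2.0, 7.1]
grip_width: 0.4
clock: 40.2
position: [0.4516, -0.245, 0.122]
ee_rot: [0.707, -0.029, -0.706, -0.027]
ft_force: [-0.1, -0.2, -2.2]
grip_width: 0.404
t 40.2 p [ 451.6 -245.   122. ] x [ 0.002 -0.002 -1.   ] y [-0.079 -0.997  0.002] z [-0.997  0.079 -0.003] F [-0.1 -0.2 -2.2] w 34.5
top face tool x mm -19.7 slopes y,z [-0.002 -0.186] 3351
circle d 36.7 tool y,z mm [ 0. -0.] world [ 0.4516 -0.245   0.1417] to spindle: tool y,z [-459.8  -64.8]
circle d 2.6 tool y,z mm [10.8 -8. ] world [ 0.4587 -0.2564  0.1418] to spindle: tool y,z [-470.6  -56.8]
circle d 2.4 tool y,z mm [-10.2  -8.6] world [ 0.4609 -0.2355  0.1417] to spindle: tool y,z [-449.6  -56.3]
circle d 14.4 tool y,z mm [  0.2 -11.8] world [ 0.4633 -0.2461  0.1418] to spindle: tool y,z [-460.  -53.]
```

View pics/e2.png

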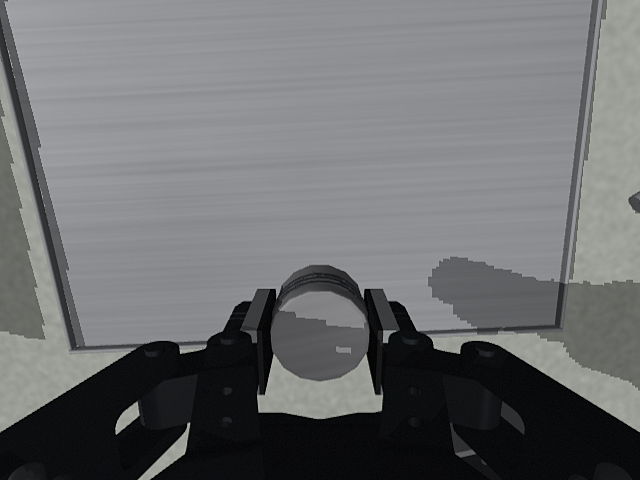

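```bash
sed 's/^x0=.*/x0=np.percentile(q[:,0],8);q=q[np.abs(q[:,0]-x0)<.002]/; s/(P\[...,0\]>-.04)/(P[...,0]>-.03)/' held.py > heldcap.py; python3 heldcap.py 36 e3
```

```text
t 40.25 p [ 450.8 -244.6  120.7] x [ 0.    -0.001 -1.   ] y [-0.079 -0.997  0.001] z [-0.997  0.079 -0.   ] F [-0.5  0.3 -0.9] w 34.3
top face tool x mm -20.9 slopes y,z [-0.    -0.004] 6638
circle d 35.5 tool y,z mm [-0.   0.1] world [ 0.4507 -0.2446  0.1415] to spindle: tool y,z [-459.4  -65.8]
```

```bash
python3 -m handwheel '-20 -10 -1 0 0 0 26;-35 -25 -4 0 0 0 26;-30 -45 -7 0 0 0 26;-8 -48 -7 0 0 0 26;0 -48 -7 0 0 0 26;0 -48 -7 0 0 0 26;0 -48 -7 0 0 0 26;0 -48 -7 0 0 0 26'
python3 -m handwheel '0 -48 -7 0 0 0 26;0 -42 -6 0 0 0 26;0 -30 -4 0 0 0 26;0 -17 -1 0 0 0 26;0 0 0 0 0 0 26;0 0 0 0 0 0 26'
python3 heldcap.py 36 e4
```

```text
clock: 41.1
position: [0.5218, 0.0688, 0.2099]
ee_rot: [-0.706, 0.028, 0.707, 0.028]
ft_force: [1.3, -0.9, -1.4]
grip_width: 0.398
clock: 41.7
position: [0.5506, 0.2018, 0.2097]
ee_rot: [-0.706, 0.028, 0.707, 0.028]
ft_force: [-0.2, -0.4, -0.3]
grip_width: 0.403
t 41.7 p [550.6 201.8 209.7] x [-0.002 -0.001 -1.   ] y [-0.079 -0.997  0.001] z [-0.997  0.079  0.002] F [-0.2 -0.4 -0.3] w 34.4
top face tool x mm -20.8 slopes y,z [-0.001 -0.003] 6642
circle d 35.6 tool y,z mm [-0.1  0.2] world [0.5504 0.202  0.2305] to spindle: tool y,z [-6.4 -1.8]
```

```bash
python3 -m handwheel '15 -3 -1 0 0 0 26;30 -3 0 0 0 0 26;20 0 0 0 0 0 26;10 0 0 0 0 0 26;3 0 0 0 0 0 26;0 0 0 0 0 0 26;0 0 0 0 0 0 26'
python3 heldcap.py 36 e5
```

```text
clock: 42.45
position: [0.5531, 0.2082, 0.1339]
ee_rot: [0.707, -0.028, -0.706, -0.028]
ft_force: [-0.6, -0.5, -1.0]
grip_width: 0.401
t 42.45 p [553.1 208.2 133.9] x [ 0.001  0.    -1.   ] y [-0.079 -0.997 -0.   ] z [-0.997  0.079 -0.001] F [-0.6 -0.5 -1. ] w 34.3
top face tool x mm -20.8 slopes y,z [ 0.    -0.004] 6599
circle d 35.5 tool y,z mm [-0.   0.2] world [0.5529 0.2082 0.1547] to spindle: tool y,z [0.1 0.2]
```

View pics/e5.png

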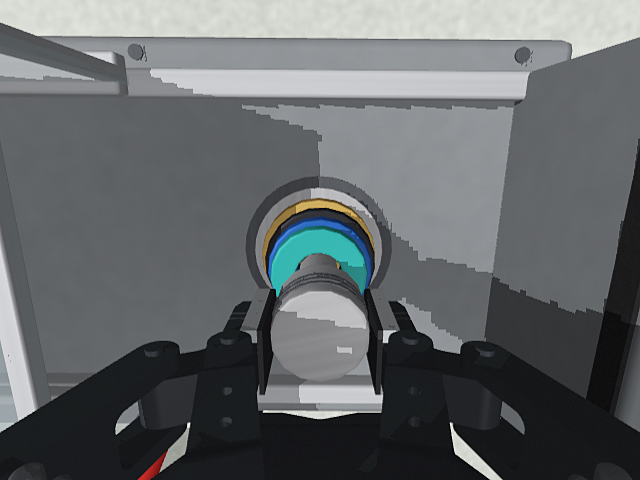

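```bash
python3 -m handwheel '5 0 0 0 0 0 26;6 0 0 0 0 0 26;6 0 0 0 0 0 26;6 0 0 0 0 0 26;0 0 0 0 0 0 26'
python3 -m handwheel '5 0 0 0 0 0 26;4 0 0 0 0 0 26;0 0 0 0 0 0 26;0 0 0 0 0 0 26'
```

```text
clock: 43.0
position: [0.5525, 0.2083, 0.1091]
ee_rot: [-0.706, 0.028, 0.707, 0.028]
ft_force: [2.4, 1.2, -2.4]
grip_width: 0.399
clock: 43.4
position: [0.5526, 0.2083, 0.1008]
ee_rot: [0.707, -0.028, -0.707, -0.028]
ft_force: [2.9, 1.6, -3.2]
grip_width: 0.398
```

```bash
python3 -m handwheel '2 0 0 0 0 0 26;1 0 0 0 0 0 26;1 0 0 0 0 0 26;0 0 0 0 0 0 26'
python3 -m handwheel '1 0 0 0 0 0 26;1 0 0 0 0 0 26;0 0 0 0 0 0 26'; python3 -c "
from h import *
show()"
```

```text
clock: 43.8
position: [0.5527, 0.2083, 0.0974]
ee_rot: [0.707, -0.028, -0.706, -0.028]
ft_force: [0.0, 0.8, 3.9]
grip_width: 0.403
clock: 44.1
position: [0.5527, 0.2083, 0.0961]
ee_rot: [0.707, -0.028, -0.706, -0.028]
ft_force: [-2.9, -1.3, 10.9]
grip_width: 0.403
t 44.1 p [552.7 208.3  96.1] x [ 0.001 -0.    -1.   ] y [-0.079 -0.997  0.   ] z [-0.997  0.079 -0.001] F [-2.9 -1.3 10.9] w 34.4
```

```bash
python3 -m handwheel '1 0 0 0 0 0 26;1 0 0 0 0 0 26;1 0 0 0 0 0 26;0 0 0 0 0 0 26;0 0 0 0 0 0 26;0 0 0 0 0 0 26'; python3 heldcap.py 36 f1
```

```text
clock: 44.7
position: [0.5529, 0.2083, 0.0957]
ee_rot: [0.707, -0.028, -0.706, -0.028]
ft_force: [-14.3, -6.3, 37.5]
grip_width: 0.398
t 44.7 p [552.9 208.3  95.7] x [ 0.002 -0.001 -1.   ] y [-0.079 -0.997  0.001] z [-0.997  0.079 -0.002] F [-14.3  -6.3  37.5] w 34.0
top face tool x mm -21.0 slopes y,z [-0.001 -0.003] 6639
circle d 35.6 tool y,z mm [-0.1  0.3] world [0.5526 0.2085 0.1168] to spindle: tool y,z [ 0.3 -0.1]
```

View pics/f1.png

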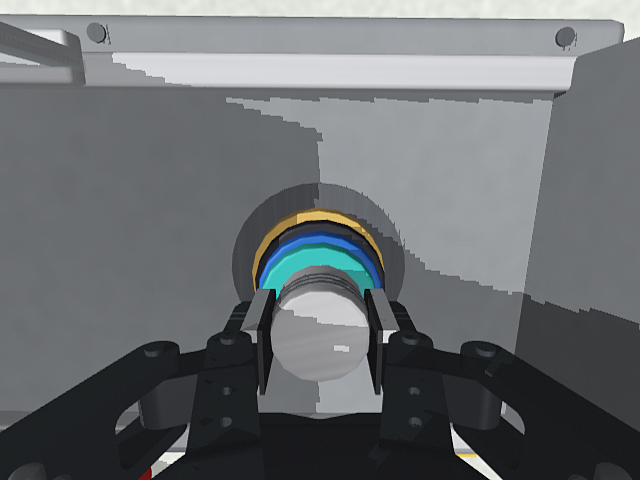

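The seat is bottomed: the force climbed past 12 N to 37 N and the cap's top sank to 0.1168. I ease up, release and check.

```bash
python3 -m handwheel '-2 0 0 0 0 0 26;-2 0 0 0 0 0 26;-2 0 0 0 0 0 26;0 0 0 0 0 0 26;0 0 0 0 0 0 40;0 0 0 0 0 0 48;0 0 0 0 0 0 48;0 0 0 0 0 0 48'
python3 -m handwheel '-10 0 0 0 0 0 48;-30 0 0 0 0 0 48;-40 0 0 0 0 0 48;-40 0 -10 0 0 0 48;-35 0 -20 0 0 0 48;0 0 -15 0 0 0 48;0 0 0 0 0 0 48;0 0 0 0 0 0 48'
python3 ring.py .5527 .2082 36 f2 .12 cap
python3 - <<'E'
from h import *
c,T,o=wrist('f3');P=xyz(c,T)
d=np.hypot(P[...,0]-.5527,P[...,1]-.2082)
with np.errstate(invalid='ignore'):
  for a,b,z in((.019,.024,.09),(.0255,.0275,.08),(.0285,.0305,.07),(.0315,.0325,.06)):
    q=P[(d>a)&(d<b)&(abs(P[...,2]-z)<.006)]; print(z,len(q),np.percentile(q[:,2],[20,50,80]).round(4))
E
```

```text
clock: 45.55
position: [0.5523, 0.2079, 0.0976]
ee_rot: [-0.706, 0.028, 0.707, 0.028]
ft_force: [0.4, -0.2, 0.9]
grip_width: 0.562
clock: 46.35
position: [0.5967, 0.2047, 0.2525]
ee_rot: [-0.706, 0.028, 0.707, 0.028]
ft_force: [-0.4, 0.5, 0.0]
grip_width: 0.564
t 46.35 p [596.7 204.7 252.5] x [-0.001 -0.    -1.   ] y [-0.079 -0.997  0.   ] z [-0.997  0.079  0.001] F [-0.4  0.5  0. ] w 48.2
0.75 [296. 256.  46.  53.] [0.5557 0.2073 0.1197]
circle xy [0.5522 0.2075] z 0.12 diam 35.0 px [319. 289.] shift tool y,z mm [ 0.7 44.6]
0.09 636 [0.0888 0.0898 0.0904]
0.08 174 [0.0769 0.0792 0.0801]
0.07 201 [0.0672 0.069  0.0703]
0.06 190 [0.0577 0.0596 0.0603]
```

View pics/f2.png

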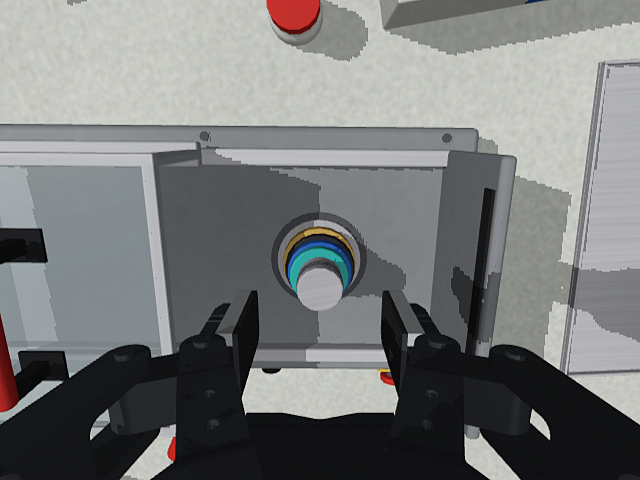

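f2 shows the cap on the stack (319,289), its top back at 0.120, centred within 1 mm. Next I go to the handle and shut the guard.

```bash
python3 -m handwheel '0 -25 5 0 0 0 50;0 -40 10 0 0 0 50;0 -45 10 0 0 0 50;0 -42 10 0 0 0 50;0 -25 7 0 0 0 50;0 -11 0 0 0 0 50;0 0 0 0 0 0 50;0 0 0 0 0 0 50'
python3 - <<'E'
from h import *
c,T,o=wrist('g1');show(o)
P=xyz(c,T);hsv=cv2.cvtColor(c['color'],cv2.COLOR_BGR2HSV)
red=((hsv[...,0]<8)|(hsv[...,0]>172))&(hsv[...,1]>150)&(hsv[...,2]>60)
m=red&(P[...,2]>.185)&(P[...,2]<.21)
q=P[m];print('handle',len(q),q.min(0).round(3),q.max(0).round(3),cv2.minAreaRect(q[:,:2].astype(np.float32)))
E
```

```text
clock: 47.3
position: [0.5711, 0.3938, 0.2528]
ee_rot: [0.707, -0.029, -0.706, -0.028]
ft_force: [1.0, -0.7, 0.8]
grip_width: 0.589
t 47.3 p [571.1 393.8 252.8] x [ 0.    -0.001 -1.   ] y [-0.081 -0.997  0.001] z [-0.997  0.081 -0.   ] F [ 1.  -0.7  0.8] w 50.3
handle 3767 [0.521 0.387 0.192] [0.619 0.406 0.202] ((0.569828450679779, 0.3964262902736664), (0.011852546595036983, 0.09831644594669342), 85.01387786865234)
```

View pics/g1.png

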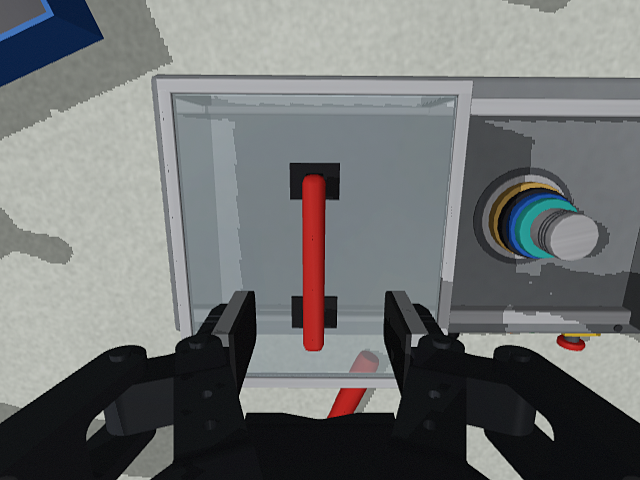

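The handle bar is between the fingers (314,265). I go down, grip, and slide it by about 200 mm.

```bash
python3 -m handwheel '12 -2 0 0 0 0 50;25 0 0 0 0 0 50;25 0 0 0 0 0 50;12 0 0 0 0 0 50;2 0 0 0 0 0 50;0 0 0 0 0 0 50'
python3 -m handwheel '0 0 0 0 0 0 0;0 0 0 0 0 0 0;0 0 0 0 0 0 0;0 0 0 0 0 0 0;0 0 0 0 0 0 0;0 0 0 0 0 0 0' 40
python3 -m handwheel '0 8 0 0 0 0 0;0 16 0 0 0 0 0;0 25 0 0 0 0 0;0 25 0 0 0 0 0;0 25 0 0 0 0 0;0 25 0 0 0 0 0;0 25 0 0 0 0 0;0 20 0 0 0 0 0'
python3 -m handwheel '0 12 0 0 0 0 0;0 6 0 0 0 0 0;0 4 0 0 0 0 0;0 0 0 0 0 0 0;0 0 0 0 0 0 0'
```

```text
clock: 47.95
position: [0.5709, 0.397, 0.1773]
ee_rot: [0.707, -0.028, -0.706, -0.028]
ft_force: [0.2, 0.1, -0.7]
grip_width: 0.585
clock: 48.55
position: [0.5708, 0.3976, 0.1781]
ee_rot: [0.707, -0.028, -0.706, -0.028]
ft_force: [-0.6, -1.2, 5.6]
grip_width: 0.126
clock: 49.35
position: [0.5561, 0.229, 0.178]
ee_rot: [-0.706, 0.027, 0.707, 0.028]
ft_force: [-4.5, 3.7, 7.7]
grip_width: 0.132
clock: 49.85
position: [0.5542, 0.2071, 0.1779]
ee_rot: [-0.706, 0.028, 0.707, 0.028]
ft_force: [-9.0, -2.1, 11.7]
grip_width: 0.131
```

```bash
python3 -m handwheel '0 3 0 0 0 0 0;0 3 0 0 0 0 0;0 2 0 0 0 0 0;0 0 0 0 0 0 0;0 0 0 0 0 0 0'
python3 -m handwheel '0 2 0 0 0 0 0;0 2 0 0 0 0 0;0 0 0 0 0 0 0;0 0 0 0 0 0 0'
```

```text
clock: 50.35
position: [0.5536, 0.1998, 0.178]
ee_rot: [-0.706, 0.027, 0.707, 0.028]
ft_force: [-8.4, -0.2, 11.6]
grip_width: 0.133
clock: 50.75
position: [0.5535, 0.199, 0.178]
ee_rot: [0.707, -0.025, -0.706, -0.029]
ft_force: [-1.8, 12.3, 3.5]
grip_width: 0.127
```

Now against the end stop: 12 N, with little further motion. I release, rise and check.

```bash
python3 -m handwheel '0 -1 0 0 0 0 50;0 0 0 0 0 0 50;0 0 0 0 0 0 50;0 0 0 0 0 0 50;-15 0 0 0 0 0 50;-30 0 0 0 0 0 50;-40 0 0 0 0 0 50;-40 0 -15 0 0 0 50'
python3 -m handwheel '-25 0 -25 0 0 0 50;0 0 0 0 0 0 50;0 0 0 0 0 0 50;0 0 0 0 0 0 50'
python3 - <<'E'
from h import *
c,T,o=wrist('k1');show(o)
P=xyz(c,T);hsv=cv2.cvtColor(c['color'],cv2.COLOR_BGR2HSV)
red=((hsv[...,0]<8)|(hsv[...,0]>172))&(hsv[...,1]>150)&(hsv[...,2]>60)
m=red&(P[...,2]>.185)&(P[...,2]<.21)
q=P[m];r=cv2.minAreaRect(q[:,:2].astype(np.float32));print(r)
u=np.array([.087,.996]);print('guard mm',1e3*((np.array(r[0])-[.5525,.2079])@u+.010))
c=cams.camera('top');cv2.imwrite('pics/k2.png',c['color']);c=cams.camera('scene');cv2.imwrite('pics/k3.png',c['color'][150:400,330:600])
E
```

```text
clock: 51.55
position: [0.5683, 0.1954, 0.3051]
ee_rot: [0.707, -0.027, -0.706, -0.027]
ft_force: [0.8, 0.7, 0.5]
grip_width: 0.585
clock: 51.95
position: [0.5936, 0.193, 0.3265]
ee_rot: [-0.706, 0.028, 0.707, 0.028]
ft_force: [0.2, 0.6, 0.3]
grip_width: 0.581
t 51.95 p [593.6 193.  326.5] x [-0.001 -0.    -1.   ] y [-0.078 -0.997  0.   ] z [-0.997  0.078  0.001] F [0.2 0.6 0.3] w 49.6
((0.5525898337364197, 0.1981339305639267), (0.011631602421402931, 0.09848549962043762), 85.03485107421875)
guard mm 0.2808103767395018
```

View pics/k1.png

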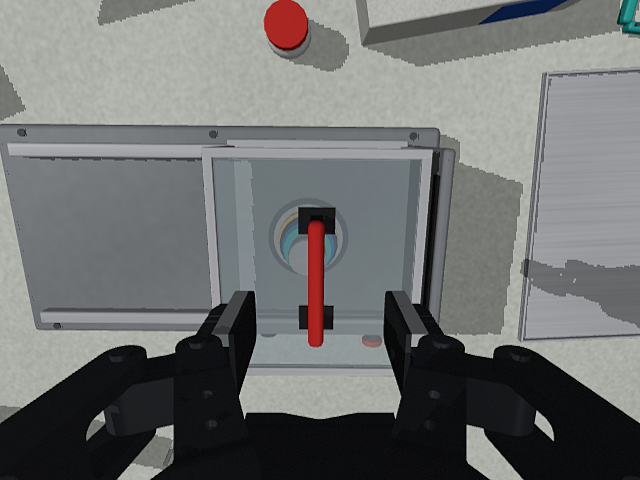

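View pics/k3.png

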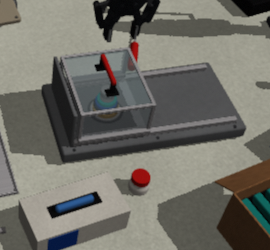

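The guard is shut (computed travel about 0.3 mm, against the end plate), the stack stands inside it, and the gripper is clear. I hand in.

```bash
python3 -c "
from h import *
print(hand_in())"
```

```text
the job is handed in; nothing more can be done
None
```

The job is handed in at about 52 s of the 210 s allowed, and nothing in my checks failed.

- **Guard:** I slid it open to about 198 mm by measurement, and it ran into its end stop when I shut it. The last check put it at about 0.3 mm of travel.
- **Spacers:** Three were on the tray: black 62, blue 56 and turquoise 50. I threaded them in that order. Their top faces measured 0.070, 0.080 and 0.090 m, with centres within about 1–2 mm of the spindle axis.
- **Knock:** The blue spacer was knocked aside early on, to about (0.490, -0.336) m. I measured it again before picking it up.
- **Cap:** I pressed it to about 37 N. The top measured 0.117 m while pressed, about 3.2 mm of sink, but the rise in force says the seat reached its 4 mm stop. After release it was back at 0.120 m, within 1 mm of the axis, with the seat up.
- **Last look:** The final pictures show the stack standing inside the shut guard with the gripper clear above it. I could not re-measure the stack through the guard. I left the other things alone, though I did not re-measure their positions at the end.

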